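Put the breakfast boards and jam pots away

ROBOT

A 7-joint arm with a two-finger parallel gripper is mounted at the origin on a cart in front of the work surface, level with it; the furniture and walls round the work are solid. World frame = base frame: x ahead of the robot, y to its left, z up, the work surface at z = 0. Lengths are in mm, angles in rad, forces in N, time in s.
With the tool pointing down it reaches from about 400 to 925 mm from the base axis. Payload 4.1 kg.
Tool frame: the origin (TCP) lies at the very end of the fingers, on their centre line; the grasp point (between the pads) lies 19 mm behind it; z points along the fingers, y is the line along which they close (so a half turn about z gives the same grasp; the last joint's range is limited). The gripper opens to 85 mm and grips with 20 to 120 N. Pads are 22 mm wide; open, the fingers measure 114 mm over their backs; the gripper's body (76 mm by 85 mm) begins 54 mm behind the grasp point. The pads swing forward as they close: fully open they stand 13 mm farther back than shut.
Start: joints at [-1.415, 0.398, 0.045, 1.537, -0.019, 1.207, -0.051], TCP at [163.81, 629.055, 231.347] pointing down, gripper open.
Joint ranges: [-2.82, 2.82], [-0.49, 2.23], [-1.37, 1.46], [0, 2.46], [-1.36, 4.5], [0.23, 2], [-2.94, 2.94]. Speed limits (rad/s): [2.57, 2.57, 3.14, 3.14, 3.14, 3.14, 3.14].

INTERFACE

Orientations are given as a unit quaternion [x, y, z, w].
In Python, from bench import arm, capture, camera_params gives the robot as it stands.
- The arm moves only by the tool send_rows, never from a script. Its argument "rows" is a list of rows, each a list of 7 numbers: the shift along the tool's x, y, z in mm, then the turn, a rotation vector about the tool's x, y, z in degrees, then the gripper's target within -1 to 1 (fully open at 1, half-way at 0, shut at -1). In form: [[tx, ty, tz, rx, ry, rz, hand], ...]. A call has 1 to 12 rows; each row shifts and turns the commanded pose from where the row before left it, along the tool's axes as they then stand; what a row does not reach is not made up. A row lasts 1/10 s, in which the tool goes at most 50 mm and 8.59 degrees, less where a joint would pass 70% of its speed; a pose out of reach is approached as far as the arm can. A call is refused whole if a number of a shift passes 50 or a number of a turn 8.59, either way. A call with a gripper value outside its range is refused whole. The fingers move at their own pace and stop on an object; the grip force is fixed at half the most. Time passes only in rows, so rows that do not move let the fingers close. It gives the time, the measured TCP pose, the force, the opening and the grip force at its end, in the units of the state.
- arm.get_state(): the state, without advancing time (a new reading comes with each control period).
- capture(name): name is "side" or "top" or "wrist"; returns the picture (400x640x3 uint8, blue, green, red); there is no depth.
- camera_params(name): a dict with "vfov" (degrees; the focal length in pixels is half the picture's height over the tangent of half this angle, whatever the lens; pixels are square), "cx", "cy" (the principal point, pixels), "k1" (the pictures are not rectified: a ray, as slopes to the right and down, at radius r is drawn at 1 + k1 r^2 times it, then the intrinsics apply), "rvec" (rotation vector, rad) and "tvec" (3), from world to camera coordinates, as OpenCV has them; the wrist camera has in their place "mount" (4x4, takes a point from camera to tool coordinates, whose origin is the TCP and whose axes are the flange's). Camera axes: x right, y down, z forward; pixel columns grow to the right and rows downward; lengths in mm; the calibration is good to about 2 mm. A picture is of the moment at which its call begins: read the wrist's pose just before it. camera_params takes no time and is no camera call.
- arm.sign_off(): hands the job in; it is judged then, once.
The state is a dict: "clock": time; "joint_positions": joint angles; "joint_vel": joint speeds; "tau": joint torques, N m; "eef_pos": TCP position; "tool_rot": TCP orientation; "ft_force": force on the tool from outside, world axes, zero at the start; "wrist_torque": the same for the moment, N m; "grip_width": opening from 0.0 (shut) to 1.0 (fully open); "gripper_force": force on a finger pad.
Only numpy, scipy, OpenCV 4.12 (cv2) and the standard library are available. Lean on these libraries where they do the work, as an engineer would, in place of code of your own. Each camera call takes 0.05 s, during which the arm holds its last target. There are 200 camera calls.

TASK

Put the breakfast things away: take every small wooden board out of the wire drying stand and stand it upright on its short edge in a slot of the wooden block, one board to a slot, roughly centred along it and fully down, keeping the boards on edge all the way and never laying one flat. Move every little jam pot from the cork mat to the divided crate and stand it upright on the floor of a cell, one pot to a cell. Leave the mug, the salt shaker and the egg timer where they are.

Things in the scene. Friction and masses are not known exactly. Their poses are not given: they have to be found in the camera images.
- stand: Steel wire drying stand, 84 x 264 mm, fixed. Origin: centre of its underside; y runs along it. Four places at y = -84, -28, 28, 84 mm. In each a board stands on its short edge and leans 0.18 rad to the stand's +y side against a 60 mm high back-rest of 5 mm wire; an 11 mm high lip lies 4 mm off its other face. Draw a board out along its own plane: 65 mm frees it.
- rack: Wooden block with four straight slots cut across it, 84 x 212 x 55 mm, fixed. Origin: centre of its underside; the y axis runs along its length, each slot runs along x. Slots are 18 mm wide, 45 mm deep (floor 10 mm above the worktop), open at both ends, 48 mm apart. It may stand on the left or the right.
- crate: Low plywood crate divided into 2 x 2 square cells, 136 x 136 x 20 mm, fixed. Origin: centre of its underside. Walls and dividers 6 mm thick, the floor's top about 6 mm above the worktop; each cell is 59 mm square and 14 mm deep. It may stand on the left or the right.
- mat: Thin cork mat, 110 x 212 x 4 mm, fixed, on which the jam pots stand at the start. Origin: centre of its underside, y along its length.
- slot1 (a point): Centre of the floor of slot 1 of the block, 10 mm above the worktop, at y = -72 mm in the block's frame; axes as the block's (slot along x, slots side by side along y, z up).
- slot2 (a point): Centre of the floor of slot 2 of the block, 10 mm above the worktop, at y = -24 mm in the block's frame; axes as the block's (slot along x, slots side by side along y, z up).
- slot3 (a point): Centre of the floor of slot 3 of the block, 10 mm above the worktop, at y = 24 mm in the block's frame; axes as the block's (slot along x, slots side by side along y, z up).
- slot4 (a point): Centre of the floor of slot 4 of the block, 10 mm above the worktop, at y = 72 mm in the block's frame; axes as the block's (slot along x, slots side by side along y, z up).
- cell1 (a point): Centre of the floor of cell 1 of the crate, 6 mm above the worktop; axes as the crate's (parallel to its walls).
- cell2 (a point): Centre of the floor of cell 2 of the crate, 6 mm above the worktop; axes as the crate's (parallel to its walls).
- cell3 (a point): Centre of the floor of cell 3 of the crate, 6 mm above the worktop; axes as the crate's (parallel to its walls).
- cell4 (a point): Centre of the floor of cell 4 of the crate, 6 mm above the worktop; axes as the crate's (parallel to its walls).
- board1_mid (a point): Centre of a small light wooden breakfast board with a dark inlaid stripe near its lower end: 90 mm wide (its x axis), 10 mm thick (its y axis), 130 mm tall (its z axis, which points up the board), 90 g, corners rounded. Any board fits any slot. May be absent (None).
- board2_mid (a point): Centre of a small light wooden breakfast board with a dark inlaid stripe near its lower end: 90 mm wide (its x axis), 10 mm thick (its y axis), 130 mm tall (its z axis, which points up the board), 90 g, corners rounded. Any board fits any slot. May be absent (None).
- board3_mid (a point): Centre of a small light wooden breakfast board with a dark inlaid stripe near its lower end: 90 mm wide (its x axis), 10 mm thick (its y axis), 130 mm tall (its z axis, which points up the board), 90 g, corners rounded. Any board fits any slot. May be absent (None).
- board4_mid (a point): Centre of a small light wooden breakfast board with a dark inlaid stripe near its lower end: 90 mm wide (its x axis), 10 mm thick (its y axis), 130 mm tall (its z axis, which points up the board), 90 g, corners rounded. Any board fits any slot. May be absent (None).
- pot1_mid (a point): Centre (half-way up) of a squat round jam pot of amber glass with a brass-coloured lid, 46 mm in diameter, 38 mm high, its z axis up; about 60 g. Any pot fits any cell. May be absent (None).
- pot2_mid (a point): Centre (half-way up) of a squat round jam pot of amber glass with a brass-coloured lid, 46 mm in diameter, 38 mm high, its z axis up; about 60 g. Any pot fits any cell. May be absent (None).
- pot3_mid (a point): Centre (half-way up) of a squat round jam pot of amber glass with a brass-coloured lid, 46 mm in diameter, 38 mm high, its z axis up; about 60 g. Any pot fits any cell. May be absent (None).
- pot4_mid (a point): Centre (half-way up) of a squat round jam pot of amber glass with a brass-coloured lid, 46 mm in diameter, 38 mm high, its z axis up; about 60 g. Any pot fits any cell. May be absent (None).
- mug: Cream mug, 78 x 113 x 100 mm, at the edge of the work, a bystander that is to be left alone. Origin: centre of its underside.
- salt_shaker: Salt shaker of glass with a grey top, 44 mm in diameter, 90 mm high: narrower at the top than at the foot, at the edge of the work, a bystander that is to be left alone. Origin: centre of its underside.
- egg_timer: Red and white egg timer, 56 mm across and high, at the edge of the work, a bystander that is to be left alone. Origin: centre of its underside.
Not all that is in view belongs to the job. What is shaped like the part that bears pot4_mid but blue or green is not meant.

How it is judged:
By the outcome, as a careful person would: the job done as asked, in the order asked, and still so for the second after the job is handed in, with the robot touching nothing.
Of board1, board2, board3, board4 only 3 to 4 are there at a start; the rules pass over those that are not, and their reading is None.
Of pot1, pot2, pot3, pot4 only 3 to 4 are there at a start; the rules pass over those that are not, and their reading is None.
At some moment in a run one of pot1, pot2, pot3, pot4 may be knocked a few centimetres aside while the robot is not near it.
It also fails if it takes over 210 s, if anything falls off the work surface, if the arm or the gripper's body presses on something with over 40 N, if the wrist force passes 120 N, or if a joint passes its speed limit or range.

## Working session

There is one attempt and no reset: what is moved stays moved. The work goes in short steps, Python scripts to look and compute and a tool call to move; the robot and the scene stay as the last step left them, time stands still between calls to the robot, and variables do not carry over. Pictures are saved under pics/ and viewed, at most 14 in all, crops included, and the job is handed in when it is done.

Besides the shell and the picture viewer there is one more tool, called after "Request:" by a JSON object that holds its "method" and its "body", one argument or row to a line. send_rows: Moves the arm, as the interface text tells. Its arguments: {"type":"object","properties":{"rows":{"type":"array"}},"required":["rows"]}

```bash
ls; mkdir -p pics; python3 - <<'E'
from bench import arm,capture,camera_params
import cv2,json
print(arm.get_state())
for n in("side","top","wrist"):
    cv2.imwrite(f"pics/{n}0.png",capture(n)); print(n,camera_params(n))
E
```

```text
pics
{'clock': 0.0, 'joint_positions': array([-1.41502059,  0.3992003 ,  0.04501125,  1.53791188, -0.01868764,
        1.20686831, -0.05070479]), 'joint_vel': array([-6.88816158e-04, -1.23027238e-03,  4.40107056e-04,  9.67319687e-06,
        7.80184870e-04, -4.93922231e-04, -7.37742979e-04]), 'tau': array([-2.45857393e-05, -4.75115168e+01,  1.36414904e+00, -2.54216713e+01,
        1.15125231e-02,  9.40346596e-03, -8.21928893e-06]), 'eef_pos': array([163.62725243, 628.40541146, 230.24345105]), 'tool_rot': array([ 1.26978083e-01,  9.91905035e-01, -9.81857808e-04, -5.55347587e-05]), 'ft_force': array([ 0.60561934, -0.47440972,  0.41781445]), 'wrist_torque': array([-0.00526158,  0.02001781,  0.02068883]), 'gripper_force': 0.0, 'grip_width': 1.0030175929287046}
side {'vfov': 45.5544936850024, 'cx': 318.58007251985003, 'cy': 206.75664999824625, 'k1': -0.026809682096208348, 'rvec': array([ 0.44642424, -2.647548  ,  1.28410067]), 'tvec': array([ 489.39747587,  175.71942633, 1148.15336189])}
top {'vfov': 54.39205344282081, 'cx': 318.25028192710135, 'cy': 195.6777500687226, 'k1': -0.07281574444526248, 'rvec': array([ 2.1795879 , -2.12938959,  0.17509326]), 'tvec': array([ -25.37539537,  543.0057044 , 1018.88510487])}
wrist {'vfov': 70.44136070009515, 'cx': 322.3794759544163, 'cy': 201.4391409250619, 'k1': -0.012626035150764846, 'mount': array([[-1.91672832e-04, -9.64931285e-01, -2.62502531e-01,
         6.60120155e+01],
       [ 9.99999850e-01, -5.01322385e-05, -5.45894310e-04,
        -1.01002510e+00],
       [ 5.13590658e-04, -2.62502597e-01,  9.64931149e-01,
        -1.41186080e+02],
       [ 0.00000000e+00,  0.00000000e+00,  0.00000000e+00,
         1.00000000e+00]])}
```

View pics/top0.png

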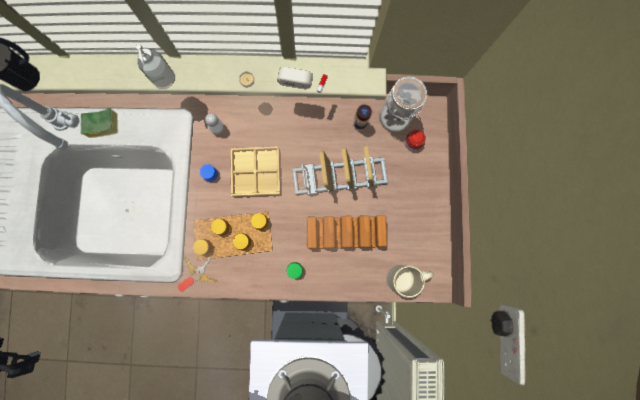

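View pics/side0.png

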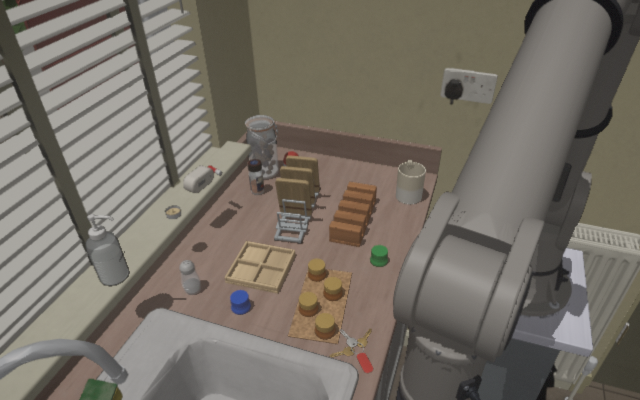

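Top: stand with 3 boards near (340,170), with its left place empty. Rack near (346,232), crate (256,171), four amber pots at (219,227), (259,221), (201,247) and (241,242). Decoys are blue (208,173) and green (294,270). The side view shows the same.

```bash
cat > h.py <<'E'
import numpy as np,cv2
from bench import arm,capture,camera_params
from scipy.spatial.transform import Rotation as R
def cam(n,st=None):
    p=camera_params(n);f=200/np.tan(np.radians(p['vfov']/2))
    if n=="wrist":
        T=np.eye(4);T[:3,:3]=R.from_quat(st['tool_rot']).as_matrix();T[:3,3]=st['eef_pos'];M=T@p['mount']
        Rc=M[:3,:3].T;t=-Rc@M[:3,3]
    else: Rc=cv2.Rodrigues(p['rvec'])[0];t=p['tvec']
    return dict(K=np.array([[f,0,p['cx']],[0,f,p['cy']],[0,0,1]]),D=np.array([p['k1'],0,0,0,0.]),R=Rc,t=np.asarray(t,float))
def ray(c,uv):
    x=cv2.undistortPoints(np.array(uv,float).reshape(-1,1,2),c['K'],c['D']).reshape(-1,2)
    d=np.c_[x,np.ones(len(x))]@c['R'];return -c['R'].T@c['t'],d
def onz(c,uv,z):
    o,d=ray(c,uv);return o+d*((z-o[2])/d[:,2:3])
def proj(c,P):
    return cv2.projectPoints(np.array(P,float).reshape(-1,3),cv2.Rodrigues(c['R'])[0],c['t'],c['K'],c['D'])[0].reshape(-1,2)
def two(c1,u1,c2,u2):
    o1,d1=ray(c1,[u1]);o2,d2=ray(c2,[u2]);d1=d1[0];d2=d2[0]
    s=np.linalg.lstsq(np.c_[d1,-d2],o2-o1,rcond=None)[0];a=o1+s[0]*d1;b=o2+s[1]*d2
    return (a+b)/2,np.linalg.norm(a-b)
def blobs(im,lo,hi,amin=40):
    m=cv2.inRange(cv2.cvtColor(im,cv2.COLOR_BGR2HSV),lo,hi)
    n,l,s,c=cv2.connectedComponentsWithStats(m);return [(c[i].round(1),s[i]) for i in range(1,n) if s[i][4]>=amin],m
E
python3 - <<'E'
from h import *
im=cv2.imread("pics/top0.png");c=cam("top")
b,m=blobs(im,(15,170,120),(32,255,255))
for p,s in b: print(p,s,onz(c,[p],42).round(0))
for lo,hi in(((5,150,80),(14,255,255)),):
    b,m=blobs(im,lo,hi,60)
    for p,s in b: print('rack',p,s,onz(c,[p],55).round(0))
cr=im[130:280,180:400];cv2.imwrite("pics/c1.png",cv2.resize(cr,(792,540),interpolation=cv2.INTER_CUBIC))
s=cv2.imread("pics/side0.png")[140:350,220:440];cv2.imwrite("pics/c2.png",cv2.resize(s,None,fx=2.8,fy=2.8,interpolation=cv2.INTER_CUBIC))
E
```

```text
[258.5 220.7] [251 214  16  16 187] [[471. 146.  42.]]
[219. 226.] [212 219  15  16 180] [[454. 252.  42.]]
[240.7 241.1] [233 234  16  16 193] [[416. 191.  42.]]
rack [360.9 231.4] [ 335  216   52   31 1275] [[ 448. -128.   55.]]
rack [311.3 233.2] [308 218   8  30 221] [[441.   4.  55.]]
rack [329.  232.3] [324 218  10  29 227] [[444. -43.  55.]]
rack [320.9 236. ] [319 223   4  25  68] [[434. -22.  55.]]
```

View pics/c1.png

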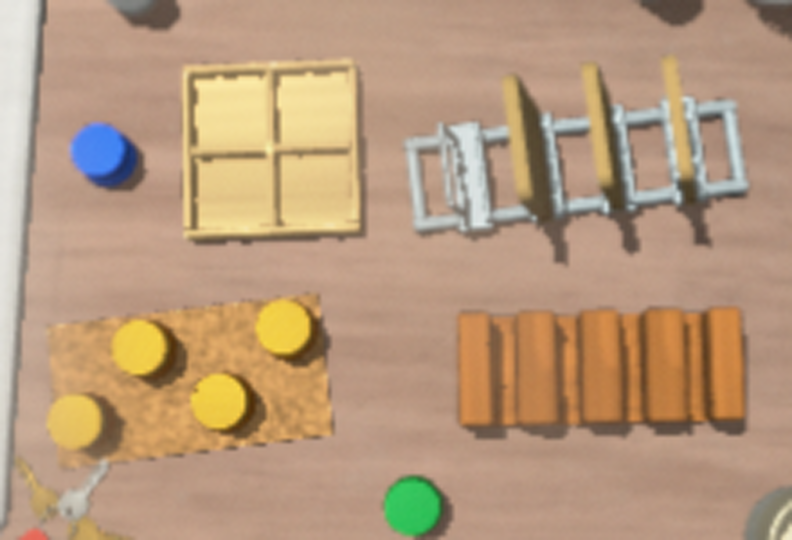

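View pics/c2.png

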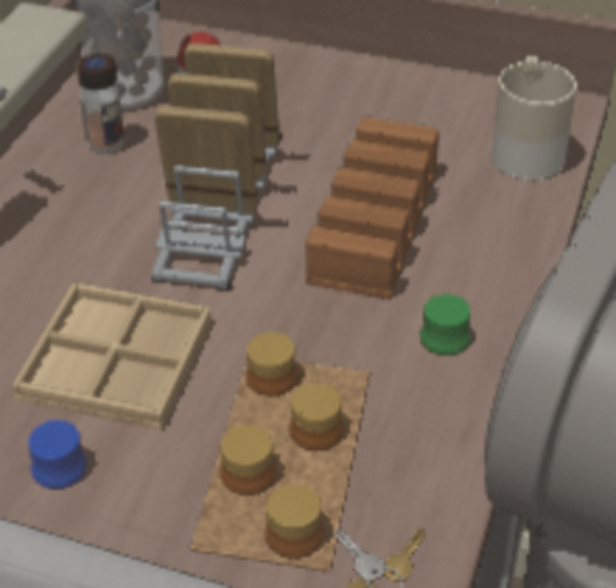

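The crops show crate corners, rack corners and stand wires clearly; the stand's left place is empty and three boards fill the others. Next I compute their frames.

```bash
python3 - <<'E'
from h import *
np.set_printoptions(suppress=True,precision=1)
c=cam("top");s=cam("side");print("cams",-c['R'].T@c['t'],-s['R'].T@s['t'])
C1=lambda l:np.array(l,float)/3.6+[180,130]
C2=lambda l:np.array(l,float)/2.8+[220,140]
for n,l,z in(("rack",[(458,313),(742,308),(745,422),(462,427)],55),("crate",[(183,66),(357,60),(360,235),(185,238)],20),("stand",[(405,142),(735,101),(746,193),(415,231)],4),("mat",[(47,325),(320,294),(332,435),(62,468)],4)):
    P=onz(c,C1(l),z)[:,:2];print(n,P.mean(0),"sides",np.linalg.norm(P-np.roll(P,-1,0),axis=1),"dir(left->right)",np.degrees(np.arctan2(*(P[1]-P[0]+P[2]-P[3])[::-1])))
print("pots",onz(c,C1([(283,327),(140,347),(219,401),(75,420)]),42))
# board top corners: far (window side) corner in both views
for a,b in(((512,76),(160,112)),((592,66),(172,79)),((670,60),(188,50))):
    print("boardtop",two(c,C1([a])[0],s,C2([b])[0]))
for a,b in(((545,212),(248,118)),((612,203),(258,84)),((686,192),(273,55))):
    print("boardtop near",two(c,C1([a])[0],s,C2([b])[0]))
E
```

```text
cams [ 390.9    4.3 1086.6] [179.2 908.6 855. ]
rack [445.8 -91.6] sides [210.9  84.1 207.9  83.6] dir(left->right) -87.74050722381241
crate [610.6 164.2] sides [136.4 138.7 134.6 136.3] dir(left->right) -87.08188487042624
stand [605.9 -73.9] sides [264.5  74.7 262.4  71.4] dir(left->right) -81.58387231666659
mat [431. 221.] sides [213.  109.  208.1 110.7] dir(left->right) -81.80777363313378
pots [[470.9 145.9  42. ]
 [453.3 252.   42. ]
 [414.8 191.1  42. ]
 [397.9 297.5  42. ]]
boardtop (array([640.4, -18.8, 141. ]), np.float64(2.049537624168146))
boardtop (array([650.5, -74. , 140.9]), np.float64(0.5359388095033016))
boardtop (array([ 656.5, -128.7,  140.1]), np.float64(0.4201226581883912))
boardtop near (array([553.2, -41.6, 136.7]), np.float64(12.554088452939501))
boardtop near (array([559.5, -86.9, 144.8]), np.float64(13.000500303671325))
boardtop near (array([ 565.5, -138.3,  145.7]), np.float64(7.46201327480104))
```

```bash
cat >> h.py <<'E'
def ori(yaw,lean=0.,ly=None):
    """tool pointing down, tool x at world yaw (deg); lean rad: tool z = -(up leaned toward unit dir ly)"""
    x=np.array([np.cos(np.radians(yaw)),np.sin(np.radians(yaw)),0])
    z=np.array([0,0,-1.]) if not lean else -(np.cos(lean)*np.array([0,0,1.])+np.sin(lean)*np.array([*ly,0]))
    x-=z*(x@z);x/=np.linalg.norm(x);return R.from_matrix(np.c_[x,np.cross(z,x),z])
def delta(pos,Rt):
    s=arm.get_state();Rn=R.from_quat(s['tool_rot'])
    print("clk %.1f"%s['clock'],"tcp",s['eef_pos'].round(1),"turn(tool,deg)",np.degrees((Rn.inv()*Rt).as_rotvec()).round(2),"then shift",Rt.inv().apply(np.array(pos)-s['eef_pos']).round(1),"F",s['ft_force'].round(1),"grip",round(float(s['grip_width']),3),round(float(s['gripper_force']),1))
SX=np.array([.989,.146]);SY=np.array([-.146,.989])
E
python3 -c "
from h import *
delta([600,-80,330],ori(188.4))"
```

```text
clk 0.1 tcp [163.7 628.6 230.5] turn(tool,deg) [-8.0e-02 -1.0e-02 -2.3e+01] then shift [-328.1 -764.7  -99.5] F [-0.6 -0.8 -0.5] grip 1.001 0.0
```

Request:
{"method": "send_rows", "body": {
  "rows": [
    [0,0,-33,0,0,-7.7,1],
    [0,0,-33,0,0,-7.7,1],
    [0,0,-33,0,0,-7.6,1],
    [-19.3,-45,0,0,0,0,1],
    [-19.3,-45,0,0,0,0,1],
    [-19.3,-45,0,0,0,0,1],
    [-19.3,-45,0,0,0,0,1],
    [-19.3,-45,0,0,0,0,1],
    [-19.3,-45,0,0,0,0,1],
    [-19.3,-45,0,0,0,0,1],
    [-19.3,-45,0,0,0,0,1],
    [-19.3,-45,0,0,0,0,1]
  ]
}}

```text
clock: 1.35
eef_pos: [395.4, 251.8, 330.3]
tool_rot: [-0.073, 0.997, 0.0, 0.0]
ft_force: [0.7, 0.5, 0.1]
grip_width: 1.004
gripper_force: 0.0
```

Request:
{"method": "send_rows", "body": {
  "rows": [
    [-19.3,-45,0,0,0,0,0],
    [-19.3,-45,0,0,0,0,0],
    [-19.3,-45,0,0,0,0,0],
    [-19.3,-45,0,0,0,0,0],
    [-19.3,-45,0,0,0,0,0],
    [-19.3,-45,0,0,0,0,0],
    [-19.3,-45,0,0,0,0,0],
    [-19.3,-45,0,0,0,0,0],
    [0,0,0,0,0,0,0],
    [0,0,0,0,0,0,0]
  ]
}}

```text
clock: 2.35
eef_pos: [600.0, -81.1, 329.5]
tool_rot: [-0.072, 0.997, -0.0, -0.001]
ft_force: [-0.6, 0.1, 0.2]
grip_width: 0.497
gripper_force: 0.0
```

```bash
python3 -c "
from h import *
delta([600,-80,330],ori(188.4))
s=arm.get_state();im=capture('wrist');cv2.imwrite('pics/w1.png',im);np.save('w1.npy',np.r_[s['eef_pos'],s['tool_rot']])"
```

```text
clk 2.4 tcp [600.  -81.1 329.5] turn(tool,deg) [-0.01 -0.09 -0.17] then shift [-0.1  1.1 -0.5] F [-0.6  0.1  0.2] grip 0.497 0.0
```

View pics/w1.png

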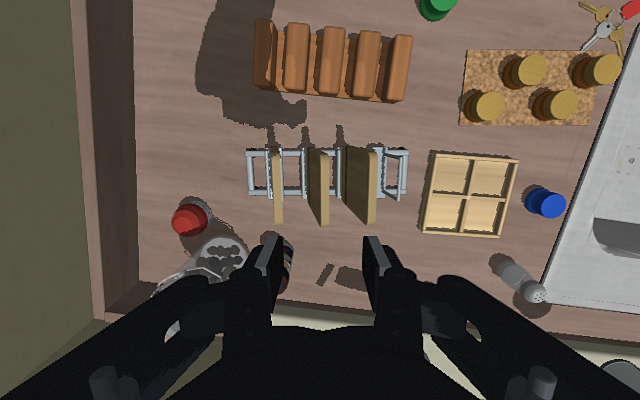

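Wrist view: the three boards' top edges lie near columns 277, 325 and 372, rows 147–223, leaning to image right (+y). I'll zoom to read the top faces.

```bash
python3 -c "
import cv2
im=cv2.imread('pics/w1.png')[135:235,240:400];cv2.imwrite('pics/w1c.png',cv2.resize(im,None,fx=5,fy=5,interpolation=cv2.INTER_CUBIC))"
```

```text
(no output)
```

View pics/w1c.png

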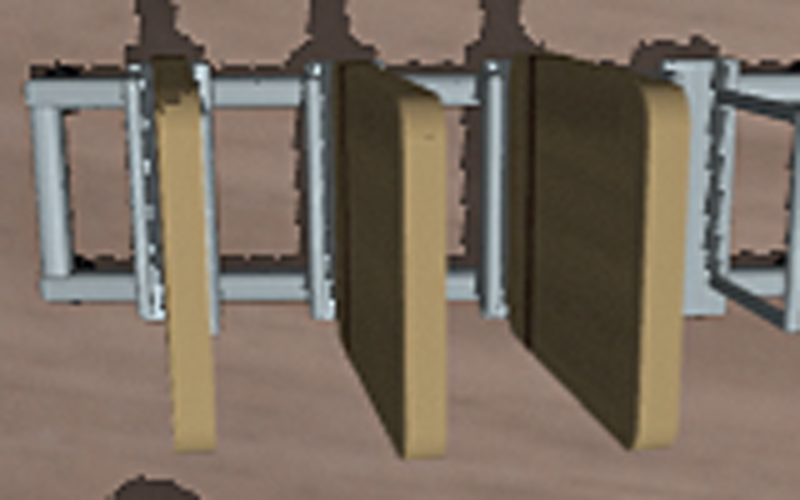

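```bash
python3 - <<'E'
from h import *
v=np.load('w1.npy');c=cam('wrist',dict(eef_pos=v[:3],tool_rot=v[3:]))
for a,b in(((180,90),(195,450)),((422,96),(425,457)),((667,85),(658,447))):
    P=onz(c,np.array([a,b])/5+[240,135],140);m=P.mean(0);d=(P[1]-P[0])[:2]
    print("top centre",m.round(1),"width",np.linalg.norm(d).round(1),"yaw",np.degrees(np.arctan2(d[1],d[0])).round(1))
# stand rails at z~4: left bar inner etc.
P=onz(c,np.array([(27,80),(45,300)])/5+[240,135],4);print(P.round(1))
# rack top corners
P=onz(c,[(257,20),(411,36),(408,102),(254,88)],55);print(P.round(1),P.mean(0))
E
```

```text
top centre [ 617.  -134.2  140. ] width 88.3 yaw 8.2
top centre [610.5 -78.1 140. ] width 88.7 yaw 8.8
top centre [599.8 -21.9 140. ] width 88.6 yaw 9.5
[[ 593.1 -210.3    4. ]
 [ 666.1 -198.9    4. ]]
[[ 415.7 -195.2   55. ]
 [ 405.4    7.5   55. ]
 [ 486.9   21.6   55. ]
 [ 499.3 -192.1   55. ]] [451.82656333 -89.5241039   55.        ]
```

```bash
python3 -c "
from h import *
delta([425,-92,330],ori(182.3))"
```

```text
clk 2.4 tcp [599.9 -79.3 329.7] turn(tool,deg) [ 0.05 -0.07  6.1 ] then shift [175.3  -5.7  -0.3] F [0.5 0.1 0.4] grip 0.5 0.0
```

Request:
{"method": "send_rows", "body": {
  "rows": [
    [0,0,0,0,0,6.1,0],
    [44,-1.5,0,0,0,0,0],
    [44,-1.5,0,0,0,0,0],
    [44,-1.5,0,0,0,0,0],
    [44,-1.5,0,0,0,0,0],
    [0,0,0,0,0,0,0],
    [0,0,0,0,0,0,0],
    [0,0,0,0,0,0,0]
  ]
}}

```text
clock: 3.2
eef_pos: [425.4, -91.5, 330.7]
tool_rot: [-0.021, 1.0, 0.0, 0.001]
ft_force: [-0.4, 0.1, 0.1]
grip_width: 0.5
gripper_force: 0.0
```

```bash
python3 - <<'E'
from h import *
s=arm.get_state();im=capture('wrist');print(s['eef_pos'])
np.save('w2.npy',np.r_[s['eef_pos'],s['tool_rot']]);cv2.imwrite('pics/w2.png',im)
c=cam('wrist',s)
hsv=cv2.cvtColor(im,cv2.COLOR_BGR2HSV)
q=proj(c,[[446,-92,55]])[0];print('expect',q)
m=cv2.inRange(hsv,(4,120,60),(18,255,255))
n,l,st,ce=cv2.connectedComponentsWithStats(m)
for i in range(1,n):
    if st[i][4]>300: print(st[i],ce[i].round(1),np.median(im[l==i],axis=0))
cv2.imwrite('pics/w2c.png',cv2.resize(im[60:300,180:500],None,fx=2.4,fy=2.4,interpolation=cv2.INTER_CUBIC))
E
```

```text
[425.38875028 -91.53286157 330.6605722 ]
expect [322.26924738 184.18363808]
[ 251  155  124   57 6134] [311.2 182.2] [ 64. 100. 145.]
[374 158  19  54 857] [383.1 184.4] [ 71. 111. 161.]
```

View pics/w2c.png

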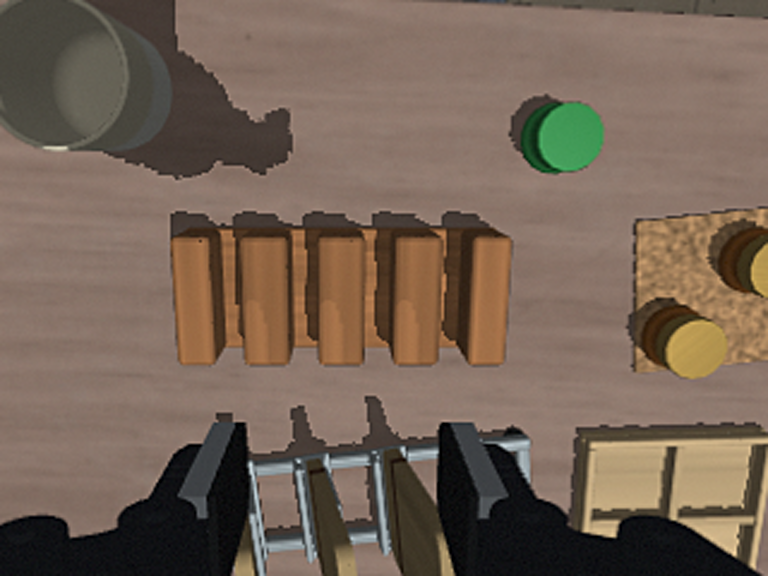

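```bash
python3 - <<'E'
from h import *
np.set_printoptions(suppress=True,precision=1)
v=np.load('w2.npy');c=cam('wrist',dict(eef_pos=v[:3],tool_rot=v[3:]))
f=lambda l:onz(c,np.array(l)/2.4+[180,60],55)
P=f([(173,237),(511,236),(506,364),(179,364)]);print(P,P.mean(0))
d=P[2]-P[3]+P[1]-P[0];print(np.degrees(np.arctan2(d[1],d[0])), np.linalg.norm(P-np.roll(P,-1,0),axis=1))
# slot centres from mid blocks centre (rows 300)
print(f([(267,300),(341,300),(415,300)]))
E
```

```text
[[ 412.4 -196.4   55. ]
 [ 403.     9.8   55. ]
 [ 484.6   15.4   55. ]
 [ 493.6 -194.4   55. ]] [448.4 -91.4  55. ]
92.53157347863586 [206.5  81.9 210.   81.2]
[[ 449.2 -138.5   55. ]
 [ 447.3  -92.2   55. ]
 [ 445.3  -46.    55. ]]
```

```bash
cat >> h.py <<'E'
L=.18;A=np.array([*(SY*np.sin(L)),np.cos(L)])
TOP=dict(A=np.array([598.5,-23,140]),B=np.array([609,-79,140.]),C=np.array([615.5,-134.7,140]))
SL={i:np.array([447.3,-91.7])+np.array([-.042,.999])*y for i,y in zip((1,2,3,4),(-72,-24,24,72))}
E
python3 -c "
from h import *
delta(TOP['A']+60*A,ori(188.9,L,SY));delta(TOP['A']-35*A,ori(188.9,L,SY))"
```

```text
clk 3.2 tcp [425.5 -91.8 330.5] turn(tool,deg) [10.28 -0.46 -6.46] then shift [-181.8   74.6  119.7] F [-0.8 -0.6  0.8] grip 0.501 0.0
clk 3.2 tcp [425.5 -91.8 330.5] turn(tool,deg) [10.28 -0.46 -6.46] then shift [-181.8   74.6  214.7] F [-0.8 -0.6  0.8] grip 0.501 0.0
```

Request:
{"method": "send_rows", "body": {
  "rows": [
    [0,0,0,5.1,-0.2,-3.2,0],
    [0,0,0,5.1,-0.2,-3.2,0],
    [-36.4,15,24,0,0,0,0],
    [-36.4,15,24,0,0,0,0],
    [-36.4,15,24,0,0,0,0],
    [-36.4,15,24,0,0,0,0],
    [-36.4,15,24,0,0,0,0],
    [0,0,0,0,0,0,0],
    [0,0,0,0,0,0,0]
  ]
}}

```text
clock: 4.15
eef_pos: [596.4, -12.8, 196.0]
tool_rot: [-0.077, 0.993, -0.09, 0.003]
ft_force: [-0.4, -0.3, 0.8]
grip_width: 0.499
gripper_force: 0.0
```

```bash
python3 - <<'E'
from h import *
delta(TOP['A']-35*A,ori(188.9,L,SY))
s=arm.get_state();im=capture('wrist');c=cam('wrist',s)
x=np.array([*SX,0])
for d in(45,-45): cv2.circle(im,tuple(int(v) for v in proj(c,TOP['A']+d*x)[0]),2,(0,0,255),-1)
cv2.imwrite('pics/w3.png',im)
E
```

```text
clk 4.2 tcp [596.4 -12.8 196. ] turn(tool,deg) [-0.02 -0.36 -0.02] then shift [-0.6 -0.2 91.9] F [-0.4 -0.3  0.8] grip 0.499 0.0
```

View pics/w3.png

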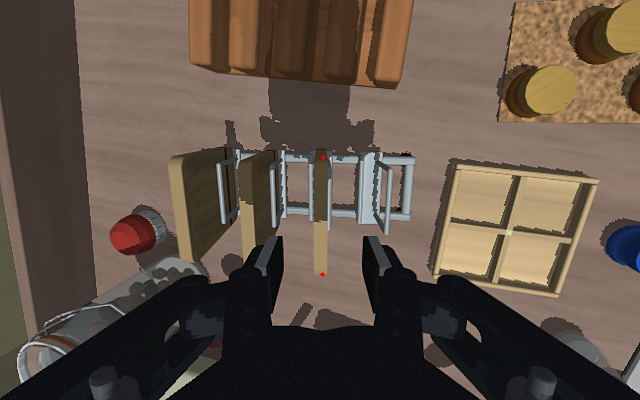

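Board A lies dead centre between the fingers (col 321, rows 150–275), matching the estimate within 2 mm; its lean matches too. Descend and grip.

Request:
{"method": "send_rows", "body": {
  "rows": [
    [0,-1,23,0,0,0,0],
    [0,0,23,0,0,0,0],
    [0,0,23,0,0,0,0],
    [0,0,23,0,0,0,0],
    [0,0,0,0,0,0,0],
    [0,0,0,0,0,0,-1],
    [0,0,0,0,0,0,-1],
    [0,0,0,0,0,0,-1],
    [0,0,0,0,0,0,-1],
    [0,0,0,0,0,0,-1],
    [0,0,0,0,0,0,-1]
  ]
}}

```text
clock: 5.3
eef_pos: [600.0, -30.1, 110.2]
tool_rot: [-0.076, 0.993, -0.088, 0.007]
ft_force: [-0.9, 0.8, 6.9]
grip_width: 0.113
gripper_force: 59.2
```

Request:
{"method": "send_rows", "body": {
  "rows": [
    [0,0,-8,0,0,0,-1],
    [0,0,-16,0,0,0,-1],
    [0,0,-22,0,0,0,-1],
    [0,0,-22,0,0,0,-1],
    [0,0,-22,0,0,0,-1],
    [0,0,-15,0,0,0,-1],
    [0,0,0,0,0,0,-1],
    [0,0,0,0,0,0,-1]
  ]
}}

```text
clock: 6.1
eef_pos: [595.7, -12.0, 211.2]
tool_rot: [-0.076, 0.993, -0.089, 0.005]
ft_force: [-0.1, -0.2, -0.6]
grip_width: 0.113
gripper_force: 58.5
```

```bash
python3 -c "
from h import *
p=SL[4];print(p);delta([*p,205],ori(182.4))"
```

```text
[444.276 -19.772]
clk 6.1 tcp [595.7 -12.  211.2] turn(tool,deg) [-10.17   0.39   6.31] then shift [151.6  -1.5   6.2] F [-0.1 -0.2 -0.6] grip 0.113 58.5
```

Request:
{"method": "send_rows", "body": {
  "rows": [
    [0,0,0,-5.1,0.2,3.2,-1],
    [0,0,0,-5.1,0.2,3.2,-1],
    [25,0,1,0,0,0,-1],
    [45,-0.5,1,0,0,0,-1],
    [45,-0.5,2,0,0,0,-1],
    [25,-0.5,2,0,0,0,-1],
    [11.5,0,0,0,0,0,-1],
    [0,0,0,0,0,0,-1],
    [0,0,0,0,0,0,-1]
  ]
}}

```text
clock: 7.0
eef_pos: [446.1, -19.5, 205.6]
tool_rot: [-0.02, 1.0, -0.0, 0.001]
ft_force: [-0.2, 0.5, -1.9]
grip_width: 0.108
gripper_force: 58.9
```

```bash
python3 - <<'E'
from h import *
delta([*SL[4],205],ori(182.4))
a=capture('top')[200:270,290:400];b=capture('side')[130:260,280:420]
w=capture('wrist')
cv2.imwrite('pics/m4.png',np.hstack([cv2.resize(a,(550,350),interpolation=cv2.INTER_CUBIC)[:, 200:450],cv2.resize(w,(560,350))]))
E
```

```text
clk 7.0 tcp [446.1 -19.5 205.6] turn(tool,deg) [-0.01  0.1  -0.08] then shift [ 1.8 -0.2  0.6] F [-0.2  0.5 -1.9] grip 0.108 58.9
```

View pics/m4.png

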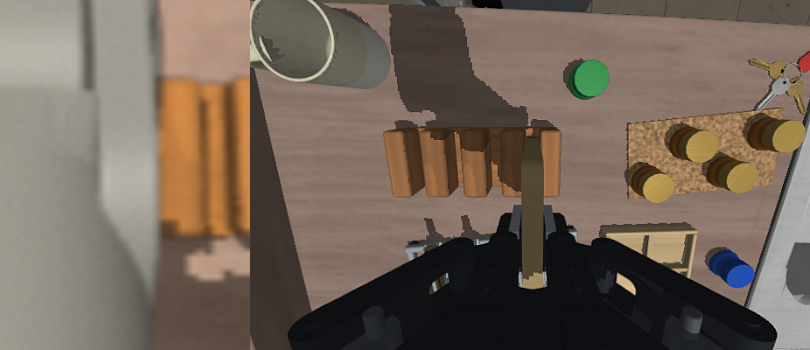

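Wrist: the held board's lower edge (col ≈532) lines up with slot 4 (gap 525–541). Lowering.

Request:
{"method": "send_rows", "body": {
  "rows": [
    [1.5,0,20,0,0,0,-1],
    [0,0,25,0,0,0,-1],
    [0,0,15,0,0,0,-1],
    [0,0,10,0,0,0,-1],
    [0,0,10,0,0,0,-1],
    [0,0,6,0,0,0,-1],
    [0,0,2,0,0,0,-1],
    [0,0,0,0,0,0,-1],
    [0,0,0,0,0,0,-1]
  ]
}}

```text
clock: 8.05
eef_pos: [443.7, -19.7, 117.8]
tool_rot: [-0.02, 1.0, 0.0, 0.001]
ft_force: [-0.2, 0.0, -0.1]
grip_width: 0.109
gripper_force: 58.9
```

Request:
{"method": "send_rows", "body": {
  "rows": [
    [0,0,2,0,0,0,-1],
    [0,0,2,0,0,0,-1],
    [0,0,1,0,0,0,-1],
    [0,0,0,0,0,0,-1],
    [0,0,0,0,0,0,-1]
  ]
}}

```text
clock: 8.55
eef_pos: [443.2, -19.7, 112.3]
tool_rot: [-0.02, 1.0, 0.0, -0.0]
ft_force: [0.4, 0.8, -0.9]
grip_width: 0.108
gripper_force: 58.9
```

Request:
{"method": "send_rows", "body": {
  "rows": [
    [0,0,2,0,0,0,-1],
    [0,0,0,0,0,0,-1],
    [0,0,2,0,0,0,-1],
    [0,0,0,0,0,0,-1],
    [0,0,0,0,0,0,-1]
  ]
}}

```text
clock: 9.05
eef_pos: [443.1, -19.8, 108.3]
tool_rot: [-0.02, 1.0, 0.0, -0.0]
ft_force: [0.8, -0.3, -1.3]
grip_width: 0.109
gripper_force: 58.9
```

Request:
{"method": "send_rows", "body": {
  "rows": [
    [0,0,1.5,0,0,0,-1],
    [0,0,0,0,0,0,-1],
    [0,0,1.5,0,0,0,-1],
    [0,0,0,0,0,0,-1],
    [0,0,0,0,0,0,-1]
  ]
}}

```text
clock: 9.55
eef_pos: [443.1, -19.8, 105.3]
tool_rot: [-0.02, 1.0, 0.0, -0.0]
ft_force: [0.1, -0.6, -0.3]
grip_width: 0.112
gripper_force: 58.9
```

Request:
{"method": "send_rows", "body": {
  "rows": [
    [0,0,1.5,0,0,0,-1],
    [0,0,0,0,0,0,-1],
    [0,0,1.5,0,0,0,-1],
    [0,0,0,0,0,0,-1],
    [0,0,0,0,0,0,-1]
  ]
}}

```text
clock: 10.05
eef_pos: [443.1, -19.8, 102.3]
tool_rot: [-0.02, 1.0, 0.0, -0.0]
ft_force: [0.5, 0.7, -1.1]
grip_width: 0.105
gripper_force: 58.9
```

```bash
python3 - <<'E'
from h import *
s=arm.get_state();print(s['eef_pos'],s['ft_force'])
b=capture('side');cv2.imwrite('pics/s5.png',b);w=capture('wrist');cv2.imwrite('pics/w5.png',w)
cv2.imwrite('pics/m5.png',np.hstack([cv2.resize(b[140:270,270:420],(460,400),interpolation=cv2.INTER_CUBIC),cv2.resize(w[100:300,220:390],(340,400))]))
E
```

```text
[443.11217068 -19.75404403 102.2618149 ] [ 0.50062825  0.65059869 -1.07560826]
```

View pics/m5.png

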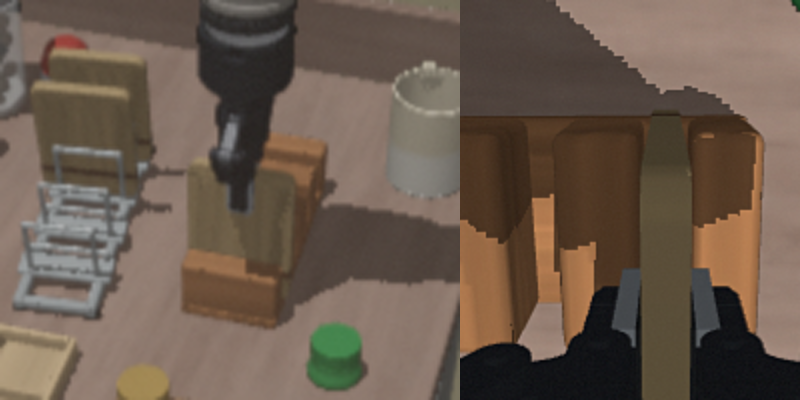

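Board sits in slot 4, not yet at its floor (no contact force). Continue.

Request:
{"method": "send_rows", "body": {
  "rows": [
    [0,0,1.5,0,0,0,-1],
    [0,0,0,0,0,0,-1],
    [0,0,1.5,0,0,0,-1],
    [0,0,0,0,0,0,-1],
    [0,0,1,0,0,0,-1],
    [0,0,0,0,0,0,-1]
  ]
}}

```text
clock: 10.75
eef_pos: [443.7, -19.9, 101.5]
tool_rot: [-0.02, 1.0, 0.001, -0.0]
ft_force: [-10.4, -0.4, 31.3]
grip_width: 0.109
gripper_force: 64.0
```

```bash
python3 - <<'E'
from h import *
c=cam('side');o,d=ray(c,[(270+190/3.067,140+158/3.077),(270+295/3.067,140+172/3.077)])
for q in d: print((o+q*((-15-o[1])/q[1])).round(1))
E
```

```text
[486.4 -15.  141.7]
[397.3 -15.  148.3]
```

Contact: the board is fully down at TCP z 101.5. Ease off, release, rise.

Request:
{"method": "send_rows", "body": {
  "rows": [
    [0,0,-2.5,0,0,0,-1],
    [0,0,0,0,0,0,-0.4],
    [0,0,0,0,0,0,-0.4],
    [0,0,0,0,0,0,-0.4],
    [0,0,-25,0,0,0,-0.4],
    [0,0,-45,0,0,0,-0.2],
    [0,0,-45,0,0,0,0],
    [0,0,-45,0,0,0,0],
    [0,0,0,0,0,0,0],
    [0,0,0,0,0,0,0]
  ]
}}

```text
clock: 11.75
eef_pos: [443.6, -19.6, 261.3]
tool_rot: [-0.02, 1.0, 0.0, 0.001]
ft_force: [-0.5, 0.1, -1.0]
grip_width: 0.5
gripper_force: 0.0
```

```bash
python3 - <<'E'
from h import *
delta(TOP['B']+60*A,ori(188.7,L,SY));delta(TOP['B']-35*A,ori(188.7,L,SY))
c=capture('side');cv2.imwrite('pics/s6.png',c)
E
```

```text
clk 11.8 tcp [443.6 -19.6 261.3] turn(tool,deg) [10.34 -0.42 -6.37] then shift [-154.7  -60.7   74.2] F [-0.5  0.1 -1. ] grip 0.5 0.0
clk 11.8 tcp [443.6 -19.6 261.3] turn(tool,deg) [10.34 -0.42 -6.37] then shift [-154.7  -60.7  169.2] F [-0.5  0.1 -1. ] grip 0.5 0.0
```

Request:
{"method": "send_rows", "body": {
  "rows": [
    [0,0,0,5.2,-0.2,-3.2,0],
    [0,0,0,5.2,-0.2,-3.2,0],
    [-38.7,-15.4,18.5,0,0,0,0],
    [-38.7,-15.4,18.5,0,0,0,0],
    [-38.7,-15.4,18.5,0,0,0,0],
    [-38.7,-15.4,18.5,0,0,0,0],
    [0,0,0,0,0,0,0],
    [0,0,0,0,0,0,0],
    [0,0,0,0,0,0,0]
  ]
}}

```text
clock: 12.7
eef_pos: [605.7, -69.4, 197.8]
tool_rot: [-0.076, 0.993, -0.09, 0.004]
ft_force: [-0.2, -0.4, -0.1]
grip_width: 0.498
gripper_force: 0.0
```

```bash
python3 - <<'E'
from h import *
delta(TOP['B']-35*A,ori(188.7,L,SY))
w=capture('wrist');s=capture('side')
cv2.imwrite('pics/m7.png',np.hstack([cv2.resize(s[140:270,270:420],(460,400),interpolation=cv2.INTER_CUBIC),cv2.resize(w[100:300,220:390],(340,400))]))
E
```

```text
clk 12.7 tcp [605.7 -69.4 197.8] turn(tool,deg) [-0.06 -0.26  0.05] then shift [-1.8  0.5 93.6] F [-0.2 -0.4 -0.1] grip 0.498 0.0
```

View pics/m7.png

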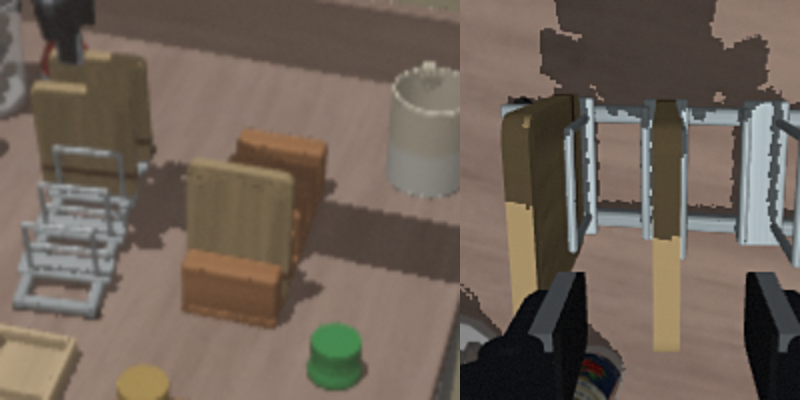

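Board A stands in slot 4; board B is centred between the fingers (col 666 of 665). Descend, grip, draw out.

Request:
{"method": "send_rows", "body": {
  "rows": [
    [-1.5,0,23,0,0,0,0],
    [0,0,23,0,0,0,0],
    [0,0,23,0,0,0,0],
    [0,0,23,0,0,0,0],
    [0,0,0,0,0,0,0],
    [0,0,0,0,0,0,-1],
    [0,0,0,0,0,0,-1],
    [0,0,0,0,0,0,-1],
    [0,0,0,0,0,0,-1],
    [0,0,0,0,0,0,-1],
    [0,0,0,0,0,0,-1]
  ]
}}

```text
clock: 13.9
eef_pos: [612.3, -85.0, 110.2]
tool_rot: [-0.076, 0.993, -0.09, 0.007]
ft_force: [-1.4, 2.1, 5.9]
grip_width: 0.11
gripper_force: 59.5
```

Request:
{"method": "send_rows", "body": {
  "rows": [
    [0,0,-8,0,0,0,-1],
    [0,0,-16,0,0,0,-1],
    [0,0,-22,0,0,0,-1],
    [0,0,-22,0,0,0,-1],
    [0,0,-22,0,0,0,-1],
    [0,0,-15,0,0,0,-1],
    [0,0,0,0,0,0,-1],
    [0,0,0,0,0,0,-1]
  ]
}}

```text
clock: 14.7
eef_pos: [608.0, -66.8, 211.1]
tool_rot: [-0.076, 0.993, -0.09, 0.005]
ft_force: [-0.1, 0.3, -0.9]
grip_width: 0.111
gripper_force: 58.4
```

```bash
python3 -c "
from h import *
p=SL[2];print(p,SL[3]);delta([*p,205],ori(182.4))"
```

```text
[ 448.308 -115.676] [446.292 -67.724]
clk 14.7 tcp [608.  -66.8 211.1] turn(tool,deg) [-10.38   0.36   6.31] then shift [161.6 -42.1   6.1] F [-0.1  0.3 -0.9] grip 0.111 58.4
```

Request:
{"method": "send_rows", "body": {
  "rows": [
    [0,0,0,-5.2,0.2,3.2,-1],
    [0,0,0,-5.2,0.2,3.1,-1],
    [25,0,1,0,0,0,-1],
    [45,1.5,1,0,0,0,-1],
    [45,1.5,2,0,0,0,-1],
    [30,1.5,2,0,0,0,-1],
    [16.5,1.5,0,0,0,0,-1],
    [0,0,0,0,0,0,-1],
    [0,0,0,0,0,0,-1]
  ]
}}

```text
clock: 15.6
eef_pos: [446.7, -67.7, 205.0]
tool_rot: [-0.021, 1.0, 0.0, -0.0]
ft_force: [0.4, -0.9, -1.7]
grip_width: 0.111
gripper_force: 59.0
```

```bash
python3 - <<'E'
from h import *
delta([*SL[3],105],ori(182.4))
s=arm.get_state();w=capture('wrist');c=cam('wrist',s);cv2.imwrite('pics/w8.png',w)
# board lower edge strip: column profile just above fingers
q=proj(c,[[s['eef_pos'][0],s['eef_pos'][1],115],[*SL[3],55],[*SL[4],140]]);print(q)
for r in(150,165,180,200,220): 
    g=cv2.cvtColor(w,cv2.COLOR_BGR2HSV)[r,285:360,0];print(r,g.tolist())
E
```

```text
clk 15.6 tcp [446.7 -67.7 205. ] turn(tool,deg) [ 0.   -0.02  0.  ] then shift [  0.5  -0.  100. ] F [ 0.4 -0.9 -1.7] grip 0.111 59.0
[[323.78095679 205.42489284]
 [323.52877452 189.29941146]
 [386.76594638 213.86365006]]
150 [12, 13, 13, 13, 12, 13, 13, 12, 14, 12, 13, 13, 13, 12, 15, 13, 12, 13, 14, 15, 13, 14, 13, 13, 13, 14, 14, 12, 13, 12, 13, 14, 13, 13, 13, 13, 13, 13, 13, 14, 14, 13, 14, 14, 14, 13, 16, 13, 13, 14, 13, 13, 13, 14, 11, 12, 12, 13, 12, 14, 13, 13, 14, 13, 14, 16, 14, 12, 14, 13, 12, 14, 15, 14, 15]
165 [14, 14, 14, 14, 13, 13, 14, 13, 14, 14, 13, 14, 13, 12, 15, 12, 12, 15, 13, 12, 14, 12, 15, 12, 14, 12, 12, 12, 14, 18, 18, 17, 18, 17, 18, 20, 20, 18, 21, 17, 19, 19, 20, 19, 19, 17, 20, 16, 13, 13, 13, 13, 14, 14, 13, 14, 13, 13, 13, 13, 12, 13, 14, 14, 13, 13, 12, 13, 13, 12, 14, 13, 14, 12, 13]
180 [13, 14, 15, 14, 13, 14, 13, 13, 13, 13, 12, 15, 12, 14, 12, 13, 13, 13, 13, 14, 14, 13, 12, 15, 13, 17, 20, 21, 20, 19, 21, 20, 19, 21, 19, 21, 20, 20, 19, 20, 20, 22, 20, 21, 20, 21, 21, 21, 20, 20, 14, 13, 14, 14, 13, 14, 14, 14, 13, 14, 14, 12, 14, 13, 13, 13, 13, 12, 13, 13, 15, 14, 13, 14, 16]
200 [13, 12, 12, 14, 13, 13, 12, 14, 13, 14, 13, 13, 14, 13, 14, 14, 13, 12, 13, 14, 14, 14, 12, 13, 14, 21, 19, 20, 20, 18, 19, 21, 19, 20, 19, 18, 20, 20, 19, 19, 19, 18, 19, 19, 19, 20, 20, 20, 21, 21, 18, 13, 13, 13, 13, 13, 13, 13, 13, 13, 13, 13, 13, 13, 13, 15, 13, 12, 13, 12, 13, 12, 14, 13, 18]
220 [10, 10, 9, 14, 13, 13, 13, 13, 14, 13, 13, 13, 13, 13, 13, 13, 13, 13, 13, 13, 13, 13, 13, 13, 13, 17, 20, 19, 18, 19, 18, 19, 19, 20, 18, 19, 18, 19, 19, 19, 19, 18, 18, 19, 19, 19, 18, 18, 18, 19, 16, 13, 13, 13, 13, 13, 13, 13, 13, 13, 13, 13, 13, 14, 13, 13, 15, 14, 13, 14, 14, 13, 14, 15, 17]
```

Request:
{"method": "send_rows", "body": {
  "rows": [
    [0,0,20,0,0,0,-1],
    [0,0,25,0,0,0,-1],
    [0,0,15,0,0,0,-1],
    [0,0,15,0,0,0,-1],
    [0,0,12,0,0,0,-1],
    [0,0,10,0,0,0,-1],
    [0,0,4,0,0,0,-1],
    [0,0,2,0,0,0,-1],
    [0,0,0,0,0,0,-1],
    [0,0,0,0,0,0,-1]
  ]
}}

```text
clock: 16.65
eef_pos: [447.2, -67.7, 103.0]
tool_rot: [-0.021, 1.0, 0.0, 0.001]
ft_force: [0.6, -0.5, -0.5]
grip_width: 0.11
gripper_force: 59.0
```

Request:
{"method": "send_rows", "body": {
  "rows": [
    [0,0,1.5,0,0,0,-1],
    [0,0,0,0,0,0,-1],
    [0,0,1.5,0,0,0,-1],
    [0,0,0,0,0,0,-1],
    [0,0,0,0,0,0,-1]
  ]
}}

```text
clock: 17.15
eef_pos: [447.7, -67.8, 101.5]
tool_rot: [-0.021, 1.0, 0.001, 0.001]
ft_force: [-5.0, -0.0, 15.9]
grip_width: 0.108
gripper_force: 61.7
```

Contact; fully down. Release and rise.

Request:
{"method": "send_rows", "body": {
  "rows": [
    [0,0,-1,0,0,0,-1],
    [0,0,0,0,0,0,-0.4],
    [0,0,0,0,0,0,-0.4],
    [0,0,0,0,0,0,-0.4],
    [0,0,-25,0,0,0,-0.4],
    [0,0,-45,0,0,0,-0.2],
    [0,0,-45,0,0,0,0],
    [0,0,-45,0,0,0,0],
    [0,0,0,0,0,0,0],
    [0,0,0,0,0,0,0]
  ]
}}

```text
clock: 18.15
eef_pos: [447.2, -67.6, 261.0]
tool_rot: [-0.021, 1.0, 0.0, 0.001]
ft_force: [-0.8, 0.3, -1.1]
grip_width: 0.495
gripper_force: 0.0
```

```bash
python3 - <<'E'
from h import *
delta(TOP['C']+60*A,ori(188.4,L,SY))
E
```

```text
clk 18.1 tcp [447.2 -67.6 261. ] turn(tool,deg) [10.33 -0.43 -5.98] then shift [-156.7  -67.9   75.4] F [-0.8  0.3 -1.1] grip 0.495 0.0
```

Request:
{"method": "send_rows", "body": {
  "rows": [
    [0,0,0,5.2,-0.2,-3,0],
    [0,0,0,5.2,-0.2,-3,0],
    [-39.2,-17,18.8,0,0,0,0],
    [-39.2,-17,18.8,0,0,0,0],
    [-39.2,-17,18.8,0,0,0,0],
    [-39.2,-17,18.8,0,0,0,0],
    [0,0,0,0,0,0,0],
    [0,0,0,0,0,0,0],
    [0,0,0,0,0,0,0]
  ]
}}

```text
clock: 19.05
eef_pos: [612.0, -124.3, 197.5]
tool_rot: [-0.073, 0.993, -0.09, 0.004]
ft_force: [0.4, -0.2, 0.1]
grip_width: 0.504
gripper_force: 0.0
```

```bash
python3 - <<'E'
from h import *
delta(TOP['C']-35*A,ori(188.4,L,SY))
w=capture('wrist');s=arm.get_state();c=cam('wrist',s);cv2.imwrite('pics/w9.png',w)
h=cv2.cvtColor(w,cv2.COLOR_BGR2HSV);m=cv2.inRange(h,(14,70,60),(26,255,255))
for r in range(160,281,15):
    k=np.where(m[r,290:360])[0]+290;print(r,(k.min(),k.max(),len(k)) if len(k) else None)
print(proj(c,TOP['C']))
E
```

```text
clk 19.1 tcp [ 612.  -124.3  197.5] turn(tool,deg) [-0.05 -0.27  0.04] then shift [-2.  -0.4 93.6] F [ 0.4 -0.2  0.1] grip 0.504 0.0
160 (np.int64(315), np.int64(328), 14)
175 (np.int64(315), np.int64(328), 14)
190 (np.int64(315), np.int64(328), 14)
205 (np.int64(315), np.int64(328), 14)
220 (np.int64(316), np.int64(328), 13)
235 (np.int64(315), np.int64(328), 14)
250 (np.int64(316), np.int64(328), 13)
265 (np.int64(315), np.int64(328), 14)
280 None
[[323.17951027 219.23347142]]
```

Board C is centred (cols 315–328). Grip and draw out.

Request:
{"method": "send_rows", "body": {
  "rows": [
    [-1.5,-0.5,23,0,0,0,0],
    [0,0,23,0,0,0,0],
    [0,0,23,0,0,0,0],
    [0,0,23,0,0,0,0],
    [0,0,0,0,0,0,0],
    [0,0,0,0,0,0,-1],
    [0,0,0,0,0,0,-1],
    [0,0,0,0,0,0,-1],
    [0,0,0,0,0,0,-1],
    [0,0,0,0,0,0,-1],
    [0,0,0,0,0,0,-1]
  ]
}}

```text
clock: 20.2
eef_pos: [618.6, -140.7, 110.1]
tool_rot: [-0.073, 0.993, -0.09, 0.007]
ft_force: [-1.4, 1.6, 7.3]
grip_width: 0.109
gripper_force: 59.5
```

Request:
{"method": "send_rows", "body": {
  "rows": [
    [0,0,-8,0,0,0,-1],
    [0,0,-16,0,0,0,-1],
    [0,0,-22,0,0,0,-1],
    [0,0,-22,0,0,0,-1],
    [0,0,-22,0,0,0,-1],
    [0,0,-15,0,0,0,-1],
    [0,0,0,0,0,0,-1],
    [0,0,0,0,0,0,-1]
  ]
}}

```text
clock: 21.0
eef_pos: [614.4, -122.2, 210.9]
tool_rot: [-0.073, 0.993, -0.09, 0.005]
ft_force: [-0.6, 0.1, -1.1]
grip_width: 0.111
gripper_force: 58.5
```

```bash
python3 -c "
from h import *
p=SL[1];print(p);delta([*p,205],ori(182.4))"
```

```text
[ 450.324 -163.628]
clk 21.0 tcp [ 614.4 -122.2  210.9] turn(tool,deg) [-10.38   0.37   6.01] then shift [165.6 -34.5   5.9] F [-0.6  0.1 -1.1] grip 0.111 58.5
```

Request:
{"method": "send_rows", "body": {
  "rows": [
    [0,0,0,-5.2,0.2,3,-1],
    [0,0,0,-5.2,0.2,3,-1],
    [25,-4,1,0,0,0,-1],
    [43,-8,1,0,0,0,-1],
    [43,-8,2,0,0,0,-1],
    [35,-8,2,0,0,0,-1],
    [19.5,-6.5,0,0,0,0,-1],
    [0,0,0,0,0,0,-1],
    [0,0,0,0,0,0,-1]
  ]
}}

```text
clock: 21.9
eef_pos: [450.5, -163.6, 204.6]
tool_rot: [-0.021, 1.0, 0.0, -0.0]
ft_force: [0.9, 0.7, -0.4]
grip_width: 0.108
gripper_force: 59.0
```

```bash
python3 - <<'E'
from h import *
delta([*SL[1],105],ori(182.4))
w=capture('wrist');cv2.imwrite('pics/w10.png',w);c=cam('wrist',arm.get_state())
h=cv2.cvtColor(w,cv2.COLOR_BGR2HSV);m=cv2.inRange(h,(17,60,40),(26,255,255))
for r in (180,200,220):
    k=np.where(m[r,290:360])[0]+290;print(r,k.min(),k.max())
print(proj(c,[[*SL[1],55],[*SL[1],10]]))
E
```

```text
clk 21.9 tcp [ 450.5 -163.6  204.6] turn(tool,deg) [ 0.03 -0.03 -0.03] then shift [ 0.2 -0.  99.6] F [ 0.9  0.7 -0.4] grip 0.108 59.0
180 310 334
200 310 335
220 310 335
[[323.23153951 188.85766081]
 [323.13652705 180.67203169]]
```

Request:
{"method": "send_rows", "body": {
  "rows": [
    [0,0,20,0,0,0,-1],
    [0,0,25,0,0,0,-1],
    [0,0,15,0,0,0,-1],
    [0,0,15,0,0,0,-1],
    [0,0,12,0,0,0,-1],
    [0,0,10,0,0,0,-1],
    [0,0,4,0,0,0,-1],
    [0,0,1.5,0,0,0,-1],
    [0,0,0,0,0,0,-1],
    [0,0,0,0,0,0,-1]
  ]
}}

```text
clock: 22.95
eef_pos: [451.3, -163.8, 103.3]
tool_rot: [-0.021, 1.0, -0.0, 0.001]
ft_force: [-0.3, 0.3, -1.8]
grip_width: 0.105
gripper_force: 59.1
```

Request:
{"method": "send_rows", "body": {
  "rows": [
    [0,0,1.5,0,0,0,-1],
    [0,0,0,0,0,0,-1],
    [0,0,1.5,0,0,0,-1],
    [0,0,0,0,0,0,-1],
    [0,0,0,0,0,0,-1]
  ]
}}

```text
clock: 23.45
eef_pos: [451.3, -164.0, 101.5]
tool_rot: [-0.021, 1.0, 0.0, 0.0]
ft_force: [-4.0, 0.9, 12.8]
grip_width: 0.106
gripper_force: 61.1
```

Request:
{"method": "send_rows", "body": {
  "rows": [
    [0,0,-1,0,0,0,-1],
    [0,0,0,0,0,0,-0.4],
    [0,0,0,0,0,0,-0.4],
    [0,0,0,0,0,0,-0.4],
    [0,0,-25,0,0,0,-0.4],
    [0,0,-45,0,0,0,0],
    [0,0,-45,0,0,0,0.5],
    [0,0,-45,0,0,0,1],
    [0,0,-40,0,0,0,1],
    [0,0,0,0,0,0,1],
    [0,0,0,0,0,0,1]
  ]
}}

```text
clock: 24.55
eef_pos: [451.2, -163.8, 301.3]
tool_rot: [-0.021, 1.0, 0.0, 0.001]
ft_force: [-0.8, 0.3, -1.3]
grip_width: 0.998
gripper_force: 0.0
```

```bash
python3 - <<'E'
from h import *
delta([440,205,310],ori(182.4))
t=capture('top');cv2.imwrite('pics/t11.png',t)
E
```

```text
clk 24.6 tcp [ 451.2 -163.8  301.3] turn(tool,deg) [0.01 0.1  0.01] then shift [ -4.3 368.9  -8.7] F [-0.8  0.3 -1.3] grip 0.998 0.0
```

Request:
{"method": "send_rows", "body": {
  "rows": [
    [-2,47,-3,0,0,0,0.5],
    [-2,47,-3,0,0,0,0.5],
    [-2,47,-3,0,0,0,0.5],
    [-2,47,-3,0,0,0,0.5],
    [-2,47,-3,0,0,0,0.5],
    [-2,47,-3,0,0,0,0.5],
    [-2,47,-3,0,0,0,0.5],
    [-2,47,-3,0,0,0,0.5]
  ]
}}

```text
clock: 25.4
eef_pos: [449.9, 214.0, 322.7]
tool_rot: [-0.021, 1.0, -0.001, -0.002]
ft_force: [0.7, -0.5, 0.4]
grip_width: 0.748
gripper_force: 0.0
```

Request:
{"method": "send_rows", "body": {
  "rows": [
    [0,0,0,0,0,7.4,0.5],
    [0,0,0,0,0,7.4,0.5],
    [0,0,0,0,0,7.4,0.5],
    [0,0,0,0,0,7.4,0.5],
    [0,0,0,0,0,7.4,0.5],
    [0,0,0,0,0,7.5,0.5],
    [0,0,0,0,0,0,0.5],
    [0,0,0,0,0,0,0.5]
  ]
}}

```text
clock: 26.2
eef_pos: [450.5, 212.3, 323.3]
tool_rot: [0.358, 0.934, -0.001, -0.001]
ft_force: [0.6, -0.4, -0.0]
grip_width: 0.751
gripper_force: 0.0
```

```bash
cat >> h.py <<'E'
def pots(save=None):
    s=arm.get_state();im=capture('wrist');c=cam('wrist',s)
    if save: cv2.imwrite(save,im)
    b,m=blobs(im,(19,120,90),(32,255,255),150)
    for p,st in b:
        q=onz(c,[p],42)[0]; print(p,st[2:],"pos",q.round(1))
    return im,c,m
E
python3 - <<'E'
from h import *
delta([440,205,310],ori(137.9))
im,c,m=pots('pics/w12.png')
q=proj(c,[[*P,42] for P in((471,146),(453.3,252),(414.8,191.1),(397.9,297.5))]);print(q)
print(arm.get_state()['joint_positions'].round(2))
t=cv2.imread('pics/t11.png')[130:280,180:400]
cv2.imwrite('pics/m12.png',np.hstack([cv2.resize(t,(350,240)),cv2.resize(im,(384,240))]))
E
```

```text
clk 26.2 tcp [450.5 212.3 323.3] turn(tool,deg) [-0.16 -0.05  0.16] then shift [  2.9 -12.4  13.3] F [ 0.6 -0.4 -0. ] grip 0.751 0.0
[336.1  60.3] [ 33  16 206] pos [350.  325.5  42. ]
[300.   65.4] [ 30  24 214] pos [321.7 284.5  42. ]
[343.6 103.4] [ 29  30 682] pos [399.1 296.5  42. ]
[345.1 154. ] [ 27  27 594] pos [454.3 251.7  42. ]
[298.1 161.5] [ 28  28 519] pos [415.9 192.4  42. ]
[301.  208.8] [ 27  25 511] pos [472.5 145.4  42. ]
[[300.60753684 207.86717972]
 [344.800728   153.36576341]
 [296.93643458 161.53408532]
 [343.56221062 102.25740705]]
[-0.71  0.06  0.19  1.76 -0.01  1.32  0.33]
```

View pics/m12.png

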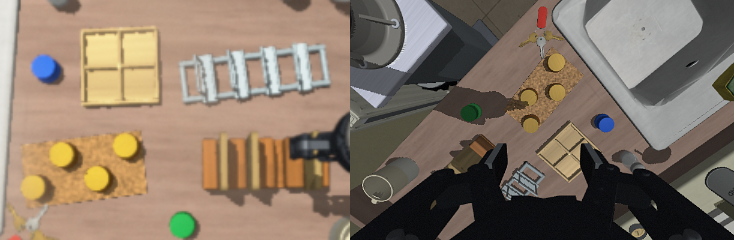

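Top: boards upright in slots 1, 3, 4 and the stand empty. Wrist: pots still at the estimated places (agreement ≤1.5 mm). Now the pots.

```bash
cat >> h.py <<'E'
CC=np.array([610.6,164.2]);E1=np.array([.9987,.0506]);E2=np.array([-.0506,.9987])
CELL={'fr':CC+32.5*E1-32.5*E2,'fl':CC+32.5*E1+32.5*E2,'nr':CC-32.5*E1-32.5*E2,'nl':CC-32.5*E1+32.5*E2}
E
python3 - <<'E'
from h import *
print({k:v.round(1) for k,v in CELL.items()})
delta([472.5,145.4,110],ori(137.9))
im=cv2.imread('pics/w12.png');c=cam('wrist',arm.get_state())
b,m=blobs(im,(14,40,120),(26,160,255),300)
q=proj(c,[[*CC,20]])[0];print(q)
for p,s in b: print(p,s)
E
```

```text
{'fr': array([644.7, 133.4]), 'fl': array([641.4, 198.3]), 'nr': array([579.8, 130.1]), 'nl': array([576.5, 195. ])}
clk 26.2 tcp [450.6 212.4 323.6] turn(tool,deg) [-0.12 -0.03  0.14] then shift [-61.2 -35.  213.6] F [-0.2 -0.2  0.2] grip 0.748 0.0
[364.76164753 255.35001187]
[325.9 149.8] [ 260   78  130  145 7189]
[358.5 252.5] [ 311  201  108  104 3959]
```

Request:
{"method": "send_rows", "body": {
  "rows": [
    [-12.2,-7,40,0,0,0,0.5],
    [-12.2,-7,43,0,0,0,0.5],
    [-12.2,-7,43,0,0,0,0.5],
    [-12.2,-7,43,0,0,0,0.5],
    [-12.4,-7,44,0,0,0,0.5],
    [0,0,0,0,0,0,0.5],
    [0,0,0,0,0,0,0.5],
    [0,0,0,0,0,0,0.5]
  ]
}}

```text
clock: 27.05
eef_pos: [474.6, 147.3, 113.9]
tool_rot: [0.358, 0.934, 0.002, 0.001]
ft_force: [-0.4, 1.2, 0.1]
grip_width: 0.747
gripper_force: 0.0
```

```bash
python3 - <<'E'
from h import *
delta([472.5,145.4,16],ori(137.9))
pots()
E
```

```text
clk 27.1 tcp [474.6 147.3 113.9] turn(tool,deg) [0.24 0.07 0.1 ] then shift [ 0.3 -2.8 97.9] F [-0.4  1.2  0.1] grip 0.747 0.0
[414.3   6.5] [ 52  18 647] pos [410.1 286.3  42. ]
[412.7  96.3] [  57   60 2674] pos [454.1 251.3  42. ]
[313.6 114.9] [  57   59 2576] pos [416.4 190.4  42. ]
[322.2 193.7] [ 44  17 445] pos [464.  155.9  42. ]
```

Request:
{"method": "send_rows", "body": {
  "rows": [
    [0.3,-2.8,30,0,0,0,0.5],
    [0,0,35,0,0,0,0.5],
    [0,0,20,0,0,0,0.5],
    [0,0,10,0,0,0,0.5],
    [0,0,1,0,0,0,0.5],
    [0,0,0,0,0,0,0.5],
    [0,0,0,0,0,0,-1],
    [0,0,0,0,0,0,-1],
    [0,0,0,0,0,0,-1],
    [0,0,0,0,0,0,-1],
    [0,0,0,0,0,0,-1]
  ]
}}

```text
clock: 28.2
eef_pos: [472.2, 144.4, 17.5]
tool_rot: [0.359, 0.933, 0.001, 0.001]
ft_force: [-0.5, -0.5, 6.5]
grip_width: 0.467
gripper_force: 59.6
```

Request:
{"method": "send_rows", "body": {
  "rows": [
    [0,0,-10,0,0,0,-1],
    [0,0,-25,0,0,0,-1],
    [0,0,-25,0,0,0,-1],
    [0,0,-20,0,0,0,-1],
    [0,0,0,0,0,0,-1],
    [0,0,0,0,0,0,-1]
  ]
}}

```text
clock: 28.8
eef_pos: [470.9, 143.9, 96.2]
tool_rot: [0.359, 0.933, 0.0, 0.0]
ft_force: [-0.3, -0.0, -0.2]
grip_width: 0.468
gripper_force: 60.5
```

```bash
python3 - <<'E'
from h import *
delta([*CELL['fr'],80],ori(137.9))
E
```

```text
clk 28.8 tcp [470.9 143.9  96.2] turn(tool,deg) [0.06 0.01 0.01] then shift [-136.   108.7   16.2] F [-0.3 -0.  -0.2] grip 0.468 60.5
```

Request:
{"method": "send_rows", "body": {
  "rows": [
    [-16,12.7,0,0,0,0,-1],
    [-30,24,0,0,0,0,-1],
    [-30,24,0,0,0,0,-1],
    [-30,24,0,0,0,0,-1],
    [-20,16,0,0,0,0,-1],
    [-10,8,0,0,0,0,-1],
    [0,0,0,0,0,0,-1],
    [0,0,0,0,0,0,-1]
  ]
}}

```text
clock: 29.6
eef_pos: [643.1, 133.0, 94.1]
tool_rot: [0.359, 0.933, -0.001, -0.002]
ft_force: [0.5, 0.1, -1.2]
grip_width: 0.465
gripper_force: 60.5
```

```bash
python3 - <<'E'
from h import *
delta([*CELL['fr'],19.5],ori(137.9))
im,c,m=pots('pics/w13.png')
cv2.imwrite('pics/w13r.png',im)
k=[[*(CC+a*68*E1+b*68*E2),20] for a,b in((1,1),(1,-1),(-1,-1),(-1,1))]+[[*CC,20]]
for p in proj(c,k): cv2.circle(im,(int(p[0]),int(p[1])),3,(0,0,255),-1)
cv2.imwrite('pics/w13o.png',im)
E
```

```text
clk 29.6 tcp [643.1 133.   94.1] turn(tool,deg) [-0.17 -0.12  0.  ] then shift [-1.   1.4 74.6] F [ 0.5  0.1 -1.2] grip 0.465 60.5
[332.7 237. ] [ 38  15 306] pos [657.8 128.6  42. ]
```

View pics/w13o.png

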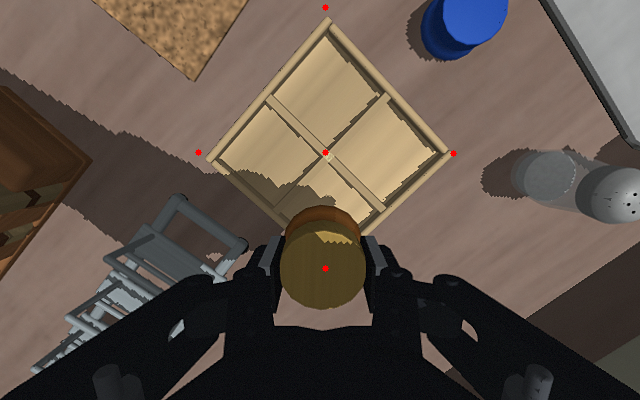

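Crate centre appears at (330,157) against my projection (325,152): about 3 mm off; correct CC by (+2.5,+1) and place.

Request:
{"method": "send_rows", "body": {
  "rows": [
    [-2.2,3.8,20,0,0,0,-1],
    [0,0,25,0,0,0,-1],
    [0,0,14,0,0,0,-1],
    [0,0,9,0,0,0,-1],
    [0,0,3,0,0,0,-1],
    [0,0,0,0,0,0,-1],
    [0,0,0,0,0,0,-1]
  ]
}}

```text
clock: 30.35
eef_pos: [649.5, 134.7, 25.7]
tool_rot: [0.359, 0.933, 0.001, 0.001]
ft_force: [-0.4, 0.0, -0.2]
grip_width: 0.461
gripper_force: 60.5
```

Request:
{"method": "send_rows", "body": {
  "rows": [
    [0,0,1.5,0,0,0,-1],
    [0,0,0,0,0,0,-1],
    [0,0,1.5,0,0,0,-1],
    [0,0,0,0,0,0,-1],
    [0,0,0,0,0,0,-1]
  ]
}}

```text
clock: 30.85
eef_pos: [648.8, 134.6, 21.7]
tool_rot: [0.359, 0.933, 0.0, -0.0]
ft_force: [-0.6, -0.2, -1.2]
grip_width: 0.462
gripper_force: 60.5
```

Request:
{"method": "send_rows", "body": {
  "rows": [
    [0,0,1.5,0,0,0,-1],
    [0,0,0,0,0,0,-1],
    [0,0,1.5,0,0,0,-1],
    [0,0,0,0,0,0,-1],
    [0,0,0,0,0,0,-1]
  ]
}}

```text
clock: 31.35
eef_pos: [648.9, 134.6, 19.6]
tool_rot: [0.359, 0.933, 0.0, -0.0]
ft_force: [-2.3, 0.6, 4.5]
grip_width: 0.468
gripper_force: 61.0
```

Contact where predicted. Release and rise.

Request:
{"method": "send_rows", "body": {
  "rows": [
    [0,0,0,0,0,0,0.25],
    [0,0,0,0,0,0,0.25],
    [0,0,0,0,0,0,0.25],
    [0,0,-15,0,0,0,0.25],
    [0,0,-35,0,0,0,0.4],
    [0,0,-45,0,0,0,0.5],
    [0,0,-45,0,0,0,0.5],
    [0,0,-40,0,0,0,0.5],
    [0,0,0,0,0,0,0.5],
    [0,0,0,0,0,0,0.5]
  ]
}}

```text
clock: 32.35
eef_pos: [649.6, 134.7, 201.0]
tool_rot: [0.359, 0.933, 0.001, 0.001]
ft_force: [-1.3, -0.6, -0.4]
grip_width: 0.752
gripper_force: 0.0
```

```bash
python3 - <<'E'
from h import *
delta([454.2,251.5,120],ori(137.9))
im,c,m=pots('pics/w14.png')
print(proj(c,[[649,134.6,44],[*CC,20]]))
t=capture('top');cv2.imwrite('pics/t14.png',t);ct=cam('top')
b,_=blobs(t,(15,140,100),(32,255,255))
for p,s in b: print('top',p,s[4],onz(ct,[p],42).round(0))
E
```

```text
clk 32.4 tcp [649.6 134.7 201. ] turn(tool,deg) [ 0.18  0.09 -0.  ] then shift [223.3 -44.3  81. ] F [-1.3 -0.6 -0.4] grip 0.752 0.0
[329.1 184.5] [ 37  37 897] pos [652.3 141.5  42. ]
[[322.34665766 186.86600581]
 [318.88367073 139.77204519]]
top [262.7 157.1] 85 [[646. 142.  42.]]
top [382.4 227. ] 40 [[ 462. -187.   42.]]
```

```bash
python3 - <<'E'
from h import *
im=cv2.imread('pics/w14.png');h=cv2.cvtColor(im,cv2.COLOR_BGR2HSV)
for r in (172,180,187,195,203): print(r,[(int(a),int(b),int(v)) for a,b,v in h[r,292:360:3]])
E
```

```text
172 [(19, 88, 174), (19, 87, 175), (18, 87, 184), (19, 85, 196), (18, 87, 91), (18, 89, 95), (14, 206, 57), (24, 140, 53), (21, 143, 180), (21, 144, 168), (21, 143, 169), (21, 144, 167), (21, 144, 168), (21, 145, 171), (21, 144, 173), (20, 146, 180), (19, 158, 66), (17, 110, 142), (18, 87, 82), (19, 85, 175), (19, 88, 169), (19, 87, 159), (19, 87, 215)]
180 [(18, 91, 90), (18, 88, 93), (19, 80, 92), (19, 87, 91), (19, 86, 95), (16, 110, 67), (21, 144, 174), (20, 147, 146), (20, 143, 168), (21, 146, 166), (21, 142, 162), (21, 144, 165), (21, 144, 170), (21, 144, 168), (21, 141, 170), (21, 143, 169), (21, 141, 168), (21, 147, 174), (19, 84, 218), (18, 87, 215), (18, 90, 136), (19, 85, 99), (19, 87, 126)]
187 [(20, 89, 66), (18, 89, 95), (20, 88, 93), (19, 87, 97), (19, 88, 99), (17, 83, 95), (21, 141, 76), (21, 141, 78), (21, 149, 77), (20, 151, 88), (21, 143, 159), (21, 143, 166), (20, 145, 163), (21, 142, 162), (21, 144, 163), (21, 144, 165), (21, 145, 164), (20, 147, 167), (19, 83, 154), (19, 86, 74), (18, 90, 125), (19, 87, 191), (17, 82, 146)]
195 [(14, 80, 67), (19, 87, 94), (17, 89, 89), (18, 89, 66), (18, 91, 98), (18, 89, 95), (20, 110, 79), (21, 145, 79), (21, 146, 77), (21, 144, 87), (21, 143, 159), (21, 144, 163), (20, 143, 157), (20, 144, 158), (21, 144, 158), (21, 146, 164), (21, 145, 162), (19, 103, 82), (19, 87, 188), (20, 87, 184), (9, 53, 129), (11, 61, 129), (10, 59, 130)]
203 [(12, 64, 123), (11, 61, 125), (8, 62, 124), (19, 87, 112), (19, 88, 197), (19, 86, 163), (19, 87, 85), (19, 88, 204), (19, 86, 198), (19, 88, 191), (20, 151, 149), (21, 148, 150), (21, 145, 158), (21, 140, 155), (18, 89, 66), (18, 85, 172), (18, 87, 190), (8, 52, 122), (10, 59, 129), (10, 58, 131), (10, 58, 133), (10, 59, 133), (9, 57, 134)]
```

Request:
{"method": "send_rows", "body": {
  "rows": [
    [44.7,-8.9,10,0,0,0,0.5],
    [44.7,-8.9,15,0,0,0,0.5],
    [44.7,-8.9,18,0,0,0,0.5],
    [44.7,-8.9,18,0,0,0,0.5],
    [44.5,-8.7,20,0,0,0,0.5],
    [0,0,0,0,0,0,0.5],
    [0,0,0,0,0,0,0.5],
    [0,0,0,0,0,0,0.5]
  ]
}}

```text
clock: 33.25
eef_pos: [454.3, 250.6, 117.5]
tool_rot: [0.36, 0.933, -0.0, 0.0]
ft_force: [1.2, 0.1, 0.6]
grip_width: 0.75
gripper_force: 0.0
```

```bash
python3 - <<'E'
from h import *
delta([454.2,251.5,16],ori(137.9))
im,c,m=pots('pics/w15.png')
print(proj(c,[[454.2,251.5,42]]))
E
```

```text
clk 33.2 tcp [454.3 250.6 117.5] turn(tool,deg) [-0.03  0.04 -0.07] then shift [  0.7   0.6 101.5] F [1.2 0.1 0.6] grip 0.75 0.0
[307.5  35.1] [ 61  31 756] pos [354.3 326.2  42. ]
[242.5  45.3] [ 53  47 734] pos [328.7 288.6  42. ]
[320.1 115.1] [  55   58 2501] pos [399.1 297.1  42. ]
[327.1 192.7] [ 46  18 527] pos [446.1 261.9  42. ]
[[324.2735132  208.52976082]]
```

Request:
{"method": "send_rows", "body": {
  "rows": [
    [0.7,1,30,0,0,0,0.5],
    [0,0,35,0,0,0,0.5],
    [0,0,22,0,0,0,0.5],
    [0,0,12,0,0,0,0.5],
    [0,0,2,0,0,0,0.5],
    [0,0,0,0,0,0,0.5],
    [0,0,0,0,0,0,-1],
    [0,0,0,0,0,0,-1],
    [0,0,0,0,0,0,-1],
    [0,0,0,0,0,0,-1],
    [0,0,0,0,0,0,-1]
  ]
}}

```text
clock: 34.4
eef_pos: [454.8, 253.2, 18.4]
tool_rot: [0.359, 0.933, 0.001, 0.001]
ft_force: [0.1, -1.1, 6.4]
grip_width: 0.464
gripper_force: 59.9
```

Request:
{"method": "send_rows", "body": {
  "rows": [
    [0,0,-10,0,0,0,-1],
    [0,0,-25,0,0,0,-1],
    [0,0,-25,0,0,0,-1],
    [0,0,-20,0,0,0,-1],
    [0,0,0,0,0,0,-1],
    [0,0,0,0,0,0,-1]
  ]
}}

```text
clock: 35.0
eef_pos: [453.5, 252.8, 97.2]
tool_rot: [0.359, 0.933, 0.001, 0.0]
ft_force: [-0.8, 0.4, -1.2]
grip_width: 0.466
gripper_force: 60.5
```

```bash
sed -i 's/CC=np.array(\[610.6,164.2\])/CC=np.array([613.1,165.2])/' h.py; python3 - <<'E'
from h import *
delta([*CELL['fl'],80],ori(137.9))
E
```

```text
clk 35.0 tcp [453.5 252.8  97.2] turn(tool,deg) [ 0.06 -0.01  0.02] then shift [-177.1   88.    17.2] F [-0.8  0.4 -1.2] grip 0.466 60.5
```

Request:
{"method": "send_rows", "body": {
  "rows": [
    [-17,8,0,0,0,0,-1],
    [-35,18,0,0,0,0,-1],
    [-35,18,0,0,0,0,-1],
    [-35,18,0,0,0,0,-1],
    [-30,14,0,0,0,0,-1],
    [-17,8,0,0,0,0,-1],
    [-8,4,0,0,0,0,-1],
    [0,0,0,0,0,0,-1],
    [0,0,0,0,0,0,-1]
  ]
}}

```text
clock: 35.9
eef_pos: [642.2, 200.0, 95.7]
tool_rot: [0.359, 0.933, -0.0, -0.001]
ft_force: [-0.3, 0.6, -0.5]
grip_width: 0.463
gripper_force: 60.5
```

```bash
python3 - <<'E'
from h import *
delta([*CELL['fl'],20.5],ori(137.9))
im,c,m=pots('pics/w16.png')
E
```

```text
clk 35.9 tcp [642.2 200.   95.7] turn(tool,deg) [-0.11 -0.12  0.06] then shift [-1.7  0.6 75.2] F [-0.3  0.6 -0.5] grip 0.463 60.5
[331.  236.3] [ 36  12 267] pos [656.3 194.6  42. ]
```

Request:
{"method": "send_rows", "body": {
  "rows": [
    [-0.5,0.5,20,0,0,0,-1],
    [0,0,25,0,0,0,-1],
    [0,0,14,0,0,0,-1],
    [0,0,9,0,0,0,-1],
    [0,0,3,0,0,0,-1],
    [0,0,1.5,0,0,0,-1],
    [0,0,0,0,0,0,-1],
    [0,0,0,0,0,0,-1]
  ]
}}

```text
clock: 36.75
eef_pos: [645.3, 199.5, 25.2]
tool_rot: [0.359, 0.933, 0.001, 0.001]
ft_force: [-0.7, 0.4, -0.6]
grip_width: 0.464
gripper_force: 60.5
```

Request:
{"method": "send_rows", "body": {
  "rows": [
    [0,0,1,0,0,0,-1],
    [0,0,0,0,0,0,-1],
    [0,0,1,0,0,0,-1],
    [0,0,0,0,0,0,-1],
    [0,0,0,0,0,0,-1]
  ]
}}

```text
clock: 37.25
eef_pos: [644.5, 199.3, 22.2]
tool_rot: [0.359, 0.933, -0.0, -0.0]
ft_force: [0.1, -0.1, -0.3]
grip_width: 0.467
gripper_force: 60.5
```

Request:
{"method": "send_rows", "body": {
  "rows": [
    [0,0,1.5,0,0,0,-1],
    [0,0,0,0,0,0,-1],
    [0,0,1,0,0,0,-1],
    [0,0,0,0,0,0,-1],
    [0,0,0,0,0,0,-1]
  ]
}}

```text
clock: 37.75
eef_pos: [644.6, 199.4, 20.5]
tool_rot: [0.359, 0.933, 0.0, -0.0]
ft_force: [-3.3, -0.3, 5.3]
grip_width: 0.466
gripper_force: 61.1
```

Request:
{"method": "send_rows", "body": {
  "rows": [
    [0,0,0,0,0,0,0.25],
    [0,0,0,0,0,0,0.25],
    [0,0,0,0,0,0,0.25],
    [0,0,-15,0,0,0,0.25],
    [0,0,-35,0,0,0,0.4],
    [0,0,-45,0,0,0,0.5],
    [0,0,-45,0,0,0,0.5],
    [0,0,-40,0,0,0,0.5],
    [0,0,0,0,0,0,0.5],
    [0,0,0,0,0,0,0.5]
  ]
}}

```text
clock: 38.75
eef_pos: [645.4, 199.4, 202.0]
tool_rot: [0.359, 0.933, 0.001, 0.001]
ft_force: [-0.1, -0.4, -0.6]
grip_width: 0.751
gripper_force: 0.0
```

```bash
python3 - <<'E'
from h import *
delta([416,192,120],ori(137.9))
im,c,m=pots('pics/w17.png')
t=capture('top');cv2.imwrite('pics/t17.png',t);ct=cam('top')
b,_=blobs(t,(15,140,100),(32,255,255))
for p,s in b: print('top',p,s[4],onz(ct,[p],42).round(0))
E
```

```text
clk 38.8 tcp [645.4 199.4 202. ] turn(tool,deg) [ 0.19  0.08 -0.01] then shift [ 165.2 -159.3   82. ] F [-0.1 -0.4 -0.6] grip 0.751 0.0
[154.   19.1] [  44   42 1509] pos [418.6 189.9  42. ]
[324.8 184.5] [ 36  36 766] pos [645.2 202.7  42. ]
[286.3 225.9] [ 36  34 972] pos [651.4 138.6  42. ]
top [263.1 156.4] 191 [[649. 141.  42.]]
top [242.  159.6] 163 [[638. 199.  42.]]
top [367.3 222.3] 41 [[ 474. -147.   42.]]
top [240.8 240.8] 242 [[416. 191.  42.]]
```

Request:
{"method": "send_rows", "body": {
  "rows": [
    [33,-31.9,10,0,0,0,0.5],
    [33,-31.9,15,0,0,0,0.5],
    [33,-31.9,18,0,0,0,0.5],
    [33,-31.9,18,0,0,0,0.5],
    [33,-31.9,21,0,0,0,0.5],
    [0,0,0,0,0,0,0.5],
    [0,0,0,0,0,0,0.5],
    [0,0,0,0,0,0,0.5]
  ]
}}

```text
clock: 39.65
eef_pos: [416.8, 191.9, 118.1]
tool_rot: [0.359, 0.933, 0.0, 0.0]
ft_force: [0.8, -0.3, 0.5]
grip_width: 0.754
gripper_force: 0.0
```

```bash
sed -i 's/CC=np.array(\[613.1,165.2\])/CC=np.array([613.5,166.5])/' h.py;python3 - <<'E'
from h import *
delta([416.2,191.5,16],ori(137.9))
im,c,m=pots('pics/w18.png')
print(proj(c,[[416.2,191.5,42]]))
E
```

```text
clk 39.6 tcp [416.8 191.9 118.1] turn(tool,deg) [ 0.05  0.03 -0.01] then shift [  0.2  -0.7 102.1] F [ 0.8 -0.3  0.5] grip 0.754 0.0
[393.1  19.9] [ 60  32 744] pos [348.9 317.1  42. ]
[325.9  29.7] [ 57  48 779] pos [322.8 279.1  42. ]
[413.6  98.9] [  56   59 2557] pos [398.8 296.4  42. ]
[323.5 193.2] [ 42  17 429] pos [407.2 200.8  42. ]
[477.7 377.9] [ 29  28 477] pos [643.8 188.3  42. ]
[[322.47522081 208.87066446]]
```

Request:
{"method": "send_rows", "body": {
  "rows": [
    [0.2,0,30,0,0,0,0.5],
    [0,0,35,0,0,0,0.5],
    [0,0,22,0,0,0,0.5],
    [0,0,12,0,0,0,0.5],
    [0,0,3,0,0,0,0.5],
    [0,0,0,0,0,0,0.5],
    [0,0,0,0,0,0,-1],
    [0,0,0,0,0,0,-1],
    [0,0,0,0,0,0,-1],
    [0,0,0,0,0,0,-1],
    [0,0,0,0,0,0,-1]
  ]
}}

```text
clock: 40.8
eef_pos: [416.8, 192.4, 17.4]
tool_rot: [0.359, 0.933, 0.001, 0.001]
ft_force: [-0.9, -0.0, 6.2]
grip_width: 0.468
gripper_force: 59.9
```

Request:
{"method": "send_rows", "body": {
  "rows": [
    [0,0,-10,0,0,0,-1],
    [0,0,-25,0,0,0,-1],
    [0,0,-25,0,0,0,-1],
    [0,0,-20,0,0,0,-1],
    [0,0,0,0,0,0,-1],
    [0,0,0,0,0,0,-1]
  ]
}}

```text
clock: 41.4
eef_pos: [415.5, 191.8, 96.5]
tool_rot: [0.359, 0.933, 0.001, 0.0]
ft_force: [0.2, -0.8, -0.8]
grip_width: 0.467
gripper_force: 60.5
```

```bash
python3 - <<'E'
from h import *
delta([*CELL['nr'],80],ori(137.9))
E
```

```text
clk 41.4 tcp [415.5 191.8  96.5] turn(tool,deg) [ 0.07 -0.    0.01] then shift [-163.9   67.9   16.5] F [ 0.2 -0.8 -0.8] grip 0.467 60.5
```

Request:
{"method": "send_rows", "body": {
  "rows": [
    [-17,7,0,0,0,0,-1],
    [-35,14.5,0,0,0,0,-1],
    [-35,14.5,0,0,0,0,-1],
    [-35,14.5,0,0,0,0,-1],
    [-23,9.5,0,0,0,0,-1],
    [-12,5,0,0,0,0,-1],
    [-7,3,0,0,0,0,-1],
    [0,0,0,0,0,0,-1],
    [0,0,0,0,0,0,-1]
  ]
}}

```text
clock: 42.3
eef_pos: [581.3, 133.1, 95.5]
tool_rot: [0.359, 0.934, -0.0, -0.001]
ft_force: [0.4, 0.4, -0.7]
grip_width: 0.465
gripper_force: 60.5
```

```bash
python3 - <<'E'
from h import *
delta([*CELL['nr'],20],ori(137.9))
E
```

```text
clk 42.3 tcp [581.3 133.1  95.5] turn(tool,deg) [-0.06 -0.1   0.08] then shift [-1.5  0.4 75.5] F [ 0.4  0.4 -0.7] grip 0.465 60.5
```

Request:
{"method": "send_rows", "body": {
  "rows": [
    [-0.5,0.3,20,0,0,0,-1],
    [0,0,25,0,0,0,-1],
    [0,0,14,0,0,0,-1],
    [0,0,9,0,0,0,-1],
    [0,0,4,0,0,0,-1],
    [0,0,1.5,0,0,0,-1],
    [0,0,0,0,0,0,-1],
    [0,0,0,0,0,0,-1],
    [0,0,0,0,0,0,-1]
  ]
}}

```text
clock: 43.2
eef_pos: [583.9, 132.2, 23.2]
tool_rot: [0.359, 0.933, 0.0, 0.0]
ft_force: [-0.2, 0.2, -0.9]
grip_width: 0.467
gripper_force: 60.5
```

Request:
{"method": "send_rows", "body": {
  "rows": [
    [0,0,1,0,0,0,-1],
    [0,0,0,0,0,0,-1],
    [0,0,1,0,0,0,-1],
    [0,0,0,0,0,0,-1],
    [0,0,0,0,0,0,-1]
  ]
}}

```text
clock: 43.7
eef_pos: [583.3, 132.1, 20.4]
tool_rot: [0.359, 0.933, -0.0, -0.0]
ft_force: [0.0, -0.5, -0.8]
grip_width: 0.463
gripper_force: 60.5
```

Request:
{"method": "send_rows", "body": {
  "rows": [
    [0,0,1,0,0,0,-1],
    [0,0,0,0,0,0,-1],
    [0,0,0.7,0,0,0,-1],
    [0,0,0,0,0,0,-1],
    [0,0,0,0,0,0,-1]
  ]
}}

```text
clock: 44.2
eef_pos: [583.5, 132.1, 19.5]
tool_rot: [0.359, 0.933, 0.0, -0.0]
ft_force: [-1.7, -1.0, 5.5]
grip_width: 0.465
gripper_force: 61.1
```

Request:
{"method": "send_rows", "body": {
  "rows": [
    [0,0,0,0,0,0,0.25],
    [0,0,0,0,0,0,0.25],
    [0,0,0,0,0,0,0.25],
    [0,0,-15,0,0,0,0.25],
    [0,0,-35,0,0,0,0.4],
    [0,0,-45,0,0,0,0.5],
    [0,0,-45,0,0,0,0.5],
    [0,0,-40,0,0,0,0.5],
    [0,0,0,0,0,0,0.5],
    [0,0,0,0,0,0,0.5]
  ]
}}

```text
clock: 45.2
eef_pos: [584.1, 132.2, 200.8]
tool_rot: [0.359, 0.933, 0.001, 0.001]
ft_force: [0.2, 0.2, -0.1]
grip_width: 0.751
gripper_force: 0.0
```

```bash
python3 - <<'E'
from h import *
im,c,m=pots('pics/w19.png')
delta([399,297,120],ori(137.9))
E
```

```text
[325.1 185.2] [ 37  37 769] pos [584.4 135.4  42. ]
[404.8 187.1] [  37   37 1077] pos [644.  198.1  42. ]
[366.8 226.4] [ 37  34 969] pos [651.1 138.5  42. ]
clk 45.2 tcp [583.  132.1 199.1] turn(tool,deg) [ 0.01 -0.01  0.01] then shift [247.1  -1.   79.1] F [-0.2 -0.3  0.4] grip 0.75 0.0
```

Request:
{"method": "send_rows", "body": {
  "rows": [
    [41.2,0,10,0,0,0,0.5],
    [41.2,0,13,0,0,0,0.5],
    [41.2,0,14,0,0,0,0.5],
    [41.2,0,14,0,0,0,0.5],
    [41.2,-0.5,14,0,0,0,0.5],
    [41.1,-0.5,14,0,0,0,0.5],
    [0,0,0,0,0,0,0.5],
    [0,0,0,0,0,0,0.5],
    [0,0,0,0,0,0,0.5]
  ]
}}

```text
clock: 46.15
eef_pos: [400.0, 295.8, 119.4]
tool_rot: [0.36, 0.933, -0.001, 0.0]
ft_force: [-0.3, 0.2, 0.2]
grip_width: 0.751
gripper_force: 0.0
```

```bash
python3 - <<'E'
from h import *
delta([399,297,16],ori(137.9))
im,c,m=pots('pics/w20.png')
print(proj(c,[[399,297,42]]))
t=capture('top');cv2.imwrite('pics/t20.png',t);ct=cam('top')
b,_=blobs(t,(15,140,100),(32,255,255))
for p,s in b: print('top',p,s[4],onz(ct,[p],42).round(0))
E
```

```text
clk 46.1 tcp [400.  295.8 119.4] turn(tool,deg) [-0.06  0.04 -0.09] then shift [  1.5   0.2 103.4] F [-0.3  0.2  0.2] grip 0.751 0.0
[312.1 124. ] [ 55  27 590] pos [345.5 333.7  42. ]
[251.7 132.7] [ 49  40 568] pos [319.6 295.8  42. ]
[325.4 191.4] [ 46  19 552] pos [390.4 306.5  42. ]
[[323.79056968 206.82323536]]
top [263.  156.1] 180 [[649. 142.  42.]]
top [242.  158.2] 208 [[642. 199.  42.]]
top [265.4 180.9] 216 [[580. 132.  42.]]
top [382.6 229.8] 42 [[ 455. -188.   42.]]
```

Request:
{"method": "send_rows", "body": {
  "rows": [
    [1.5,0.7,30,0,0,0,0.5],
    [0,0,35,0,0,0,0.5],
    [0,0,22,0,0,0,0.5],
    [0,0,13,0,0,0,0.5],
    [0,0,3,0,0,0,0.5],
    [0,0,0,0,0,0,0.5],
    [0,0,0,0,0,0,-1],
    [0,0,0,0,0,0,-1],
    [0,0,0,0,0,0,-1],
    [0,0,0,0,0,0,-1],
    [0,0,0,0,0,0,-1]
  ]
}}

```text
clock: 47.35
eef_pos: [399.8, 299.3, 18.3]
tool_rot: [0.359, 0.933, 0.001, 0.001]
ft_force: [-0.1, -0.7, 7.3]
grip_width: 0.47
gripper_force: 59.9
```

Request:
{"method": "send_rows", "body": {
  "rows": [
    [0,0,-10,0,0,0,-1],
    [0,0,-25,0,0,0,-1],
    [0,0,-25,0,0,0,-1],
    [0,0,-20,0,0,0,-1],
    [0,0,0,0,0,0,-1],
    [0,0,0,0,0,0,-1]
  ]
}}

```text
clock: 47.95
eef_pos: [398.7, 298.7, 97.2]
tool_rot: [0.359, 0.933, 0.001, 0.0]
ft_force: [0.7, 0.3, -1.0]
grip_width: 0.467
gripper_force: 60.5
```

```bash
python3 - <<'E'
from h import *
delta([*CELL['nl'],80],ori(137.9))
E
```

```text
clk 48.0 tcp [398.7 298.7  97.2] turn(tool,deg) [ 0.06 -0.01  0.01] then shift [-202.    45.9   17.2] F [ 0.7  0.3 -1. ] grip 0.467 60.5
```

Request:
{"method": "send_rows", "body": {
  "rows": [
    [-17,4,0,0,0,0,-1],
    [-36,8,0,0,0,0,-1],
    [-40,9,0,0,0,0,-1],
    [-40,9,0,0,0,0,-1],
    [-36,8,0,0,0,0,-1],
    [-22,5,0,0,0,0,-1],
    [-11,3,0,0,0,0,-1],
    [0,0,0,0,0,0,-1],
    [0,0,0,0,0,0,-1]
  ]
}}

```text
clock: 48.85
eef_pos: [577.7, 198.3, 95.8]
tool_rot: [0.359, 0.934, -0.0, -0.001]
ft_force: [-0.1, 0.5, -0.4]
grip_width: 0.465
gripper_force: 60.5
```

```bash
python3 - <<'E'
from h import *
delta([*CELL['nl'],20.5],ori(137.9))
E
```

```text
clk 48.9 tcp [577.7 198.3  95.8] turn(tool,deg) [-0.1  -0.13  0.08] then shift [-1.9  0.4 75.3] F [-0.1  0.5 -0.4] grip 0.465 60.5
```

Request:
{"method": "send_rows", "body": {
  "rows": [
    [-0.5,0.3,20,0,0,0,-1],
    [0,0,25,0,0,0,-1],
    [0,0,14,0,0,0,-1],
    [0,0,9,0,0,0,-1],
    [0,0,4,0,0,0,-1],
    [0,0,1.5,0,0,0,-1],
    [0,0,0,0,0,0,-1],
    [0,0,0,0,0,0,-1],
    [0,0,1,0,0,0,-1],
    [0,0,0,0,0,0,-1]
  ]
}}

```text
clock: 49.85
eef_pos: [580.2, 197.2, 22.6]
tool_rot: [0.359, 0.933, 0.0, 0.0]
ft_force: [0.2, 0.0, -0.4]
grip_width: 0.462
gripper_force: 60.5
```

Request:
{"method": "send_rows", "body": {
  "rows": [
    [0,0,1,0,0,0,-1],
    [0,0,0,0,0,0,-1],
    [0,0,1,0,0,0,-1],
    [0,0,0,0,0,0,-1],
    [0,0,0,0,0,0,-1]
  ]
}}

```text
clock: 50.35
eef_pos: [580.1, 197.2, 20.4]
tool_rot: [0.359, 0.933, 0.0, 0.0]
ft_force: [-0.2, -0.1, 1.7]
grip_width: 0.463
gripper_force: 60.7
```

Down. Release, rise and back away for a final look.

Request:
{"method": "send_rows", "body": {
  "rows": [
    [0,0,0.3,0,0,0,-1],
    [0,0,0,0,0,0,0.25],
    [0,0,0,0,0,0,0.25],
    [0,0,0,0,0,0,0.25],
    [0,0,-15,0,0,0,0.25],
    [0,0,-35,0,0,0,0.4],
    [0,0,-45,0,0,0,0.5],
    [0,0,-45,0,0,0,0.5],
    [0,0,-45,0,0,0,0.5],
    [0,0,0,0,0,0,0.5],
    [0,0,0,0,0,0,0.5]
  ]
}}

```text
clock: 51.45
eef_pos: [580.9, 197.4, 207.4]
tool_rot: [0.359, 0.933, 0.002, 0.001]
ft_force: [-0.0, -0.3, -0.7]
grip_width: 0.749
gripper_force: 0.0
```

Request:
{"method": "send_rows", "body": {
  "rows": [
    [45,15,0,0,0,0,0.5],
    [45,15,0,0,0,0,0.5],
    [45,15,0,0,0,0,0.5],
    [45,15,0,0,0,0,0.5],
    [45,15,0,0,0,0,0.5],
    [0,0,0,0,0,0,0.5],
    [0,0,0,0,0,0,0.5],
    [0,0,0,0,0,0,0.5]
  ]
}}

```text
clock: 52.25
eef_pos: [463.8, 401.8, 204.0]
tool_rot: [0.36, 0.933, -0.001, 0.0]
ft_force: [0.2, -0.6, -0.8]
grip_width: 0.752
gripper_force: 0.0
```

```bash
python3 - <<'E'
from h import *
s=capture('side');t=capture('top');w=capture('wrist');ct=cam('top')
b,_=blobs(t,(15,130,90),(32,255,255))
for p,q in b: print('top',p,q[4],onz(ct,[p],44).round(0))
print(arm.get_state()['eef_pos'])
a=cv2.resize(t[130:280,180:400],(440,300),interpolation=cv2.INTER_CUBIC)
d=cv2.resize(t[140:205,225:285],(325,300),interpolation=cv2.INTER_CUBIC)[:, :325]
e=cv2.resize(s[140:310,220:440],(440,300),interpolation=cv2.INTER_CUBIC)
f=cv2.resize(s[235:300,215:305],(325,300),interpolation=cv2.INTER_CUBIC)
cv2.imwrite('pics/f.png',np.vstack([np.hstack([a,d]),np.hstack([e,f])]))
E
```

```text
top [263.  156.3] 200 [[648. 141.  44.]]
top [242.4 158.8] 241 [[640. 198.  44.]]
top [242.  181.5] 245 [[577. 196.  44.]]
top [265.4 180.9] 222 [[580. 132.  44.]]
top [242.5 233.2] 2047 [[437. 187.  44.]]
top [382.4 231.6] 50 [[ 450. -187.   44.]]
[464.41935074 401.77218364 204.71029922]
```

View pics/f.png

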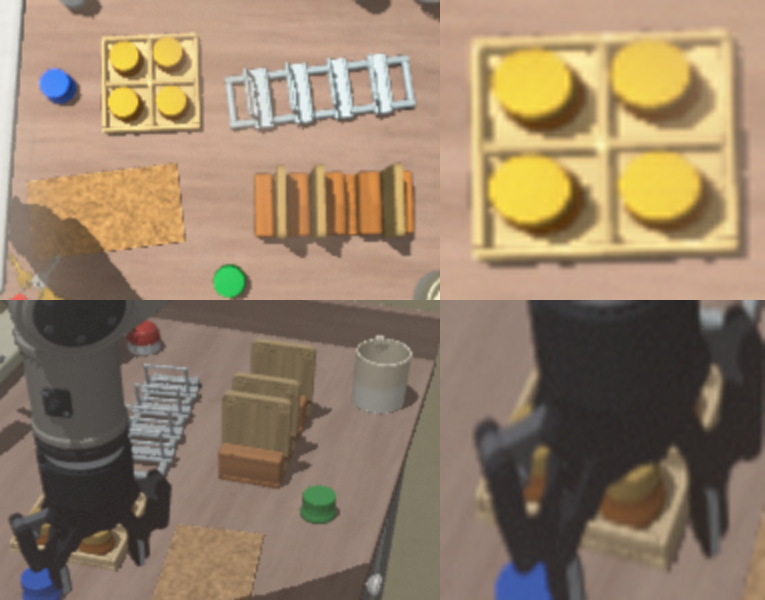

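All four pots are in cells and the boards upright in slots 1, 3 and 4. The far-right pot's lid (650,75) looks slightly duller, so I check it for tilt by comparing the three earlier after-release wrist views.

```bash
python3 - <<'E'
from h import *
for n in('w14','w17','w19'):
    im=cv2.imread(f'pics/{n}.png');h=cv2.cvtColor(im,cv2.COLOR_BGR2HSV)
    def fit(lo,hi,box=(270,140,390,235)):
        m=np.zeros(h.shape[:2],np.uint8);x0,y0,x1,y1=box
        m[y0:y1,x0:x1]=cv2.inRange(h[y0:y1,x0:x1],lo,hi);m=cv2.morphologyEx(m,cv2.MORPH_CLOSE,np.ones((5,5)))
        k=max(cv2.findContours(m,cv2.RETR_EXTERNAL,cv2.CHAIN_APPROX_NONE)[0],key=cv2.contourArea)
        e=cv2.fitEllipse(cv2.convexHull(k));return np.round(e[0],1),np.round(e[1],1),round(e[2]),cv2.contourArea(k)
    print(n,'lid',fit((19,125,45),(30,255,255)),'amber',fit((6,150,30),(17,255,255)))
    print('   lit V',np.percentile(h[170:200,312:340,2],90))
t=cv2.imread('pics/t20.png');o=cv2.imread('pics/top0.png')
f=lambda im,u,v:im[v-3:v+4,u-3:u+4].reshape(-1,3).mean(0).round()
T=capture('top')
print([f(o,*p) for p in((258,220),(219,226),(241,241),(201,247))]);print([f(T,*p) for p in((263,156),(242,159),(265,181),(242,181))])
E
```

```text
w14 lid (array([326.4, 184.9]), array([37.3, 38.6]), 164, 1089.5) amber (array([326. , 178.3]), array([33.8, 36.2]), 93, 105.0)
   lit V 171.0
w17 lid (array([321.2, 185.6]), array([37.2, 38.2]), 177, 1074.0) amber (array([289.4, 216.2]), array([33.2, 35.6]), 109, 179.0)
   lit V 167.0
w19 lid (array([321.7, 186.2]), array([38., 39.]), 36, 1092.5) amber (array([362.6, 217.1]), array([33.8, 35.9]), 73, 190.0)
   lit V 176.0
[array([ 71., 207., 241.]), array([ 74., 207., 241.]), array([ 70., 205., 240.]), array([ 96., 195., 232.])]
[array([ 86., 206., 241.]), array([ 76., 215., 245.]), array([ 78., 211., 243.]), array([ 74., 216., 246.])]
```

```bash
python3 -c "
from bench import arm
print(arm.sign_off())"
```

```text
the job is handed in; nothing more can be done
None
```

I handed the job in with the three boards present standing in slots 1, 3 and 4 and the four pots each in its own crate cell. The final pictures agree; the far-right pot sits about 4–6 mm off its cell's centre but measures upright, and I never touched the mug, salt shaker or egg timer.

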